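# Put the pencil bench away: bifold parts box and covered cup

## Robot

A 6-joint arm with a two-finger parallel gripper is mounted at the origin on the work surface. World frame = base frame: x ahead of the robot, y to its left, z up, the work surface at z = 0. Lengths are in mm, angles in rad, forces in N, time in s.
With the tool pointing down it reaches from about 275 to 1000 mm from the base axis. Payload 8.4 kg.
Tool frame: the origin (TCP) lies on the centre line of the jaws, within the pads' length; the fingertips stand r.tip_reach ahead of it and the grasp point (between the pads) lies 11 mm behind it (r.tip_reach is the distance from the TCP to the fingertips, in mm); z points along the fingers, y is the line along which they close (so a half turn about z gives the same grasp; the last joint's range is limited). The gripper opens to 85 mm and grips with 20 to 120 N. Pads are 22 mm wide; open, the fingers measure 114 mm over their backs; the gripper's body (76 mm by 85 mm) begins 54 mm behind the grasp point. The pads swing forward as they close: fully open they stand 13 mm farther back than shut.
Start: joints at [1.12, 0.353, 1.633, -0, 1.155, -0.002], TCP at [271.177, 563.108, 239.281] pointing down, gripper open.
Joint ranges: [-2.63, 2.63], [-0.92, 2.1], [0.06, 2.66], [-1.3, 4.44], [0, 2.69], [-3.02, 3.02]. Speed limits (rad/s): [2.22, 2.22, 2.79, 3.14, 3.14, 3.14].

## Interface

Orientations are given as [roll, pitch, yaw] about the fixed x, y, z axes, in that order (R = Rz(yaw) Ry(pitch) Rx(roll)).
In Python, from rig import r gives the robot as it stands.
- The arm moves only by the tool carry_out, never from a script. Its argument "targets" is a list of rows, each an object with "dp": the shift along the tool's x, y, z in mm, a list of three; "yaw": the turn about the tool's z in degrees. A call has 1 to 12 rows; each row is the pose to reach, as a shift and turn from the pose commanded when the call began, along the tool's axes at that moment; what a row does not reach only later rows make up. A row lasts 1/8 s, in which the tool goes at most 62.5 mm and 10.7 degrees, less where a joint would pass 70% of its speed; a pose out of reach is approached as far as the arm can. A call with a gripper value outside its range is refused whole. "fingers" is the opening, from -1 (shut) to 1 (fully open), so that 0 is half open, set as the call begins (left out, the last holds). The fingers move at their own pace and stop on an object; "grip_force" is the grip in N (left out, the last holds). Time passes only in rows, so rows that repeat a pose let the fingers close. It gives the time, the measured TCP pose, the force, the opening and the grip force at its end, in the units of the state.
- r.sense(): the state, without advancing time (a new reading comes with each control period).
- r.grab_frame(name): name is "scene" or "top"; returns the picture (420x560x3 uint8, red, green, blue); there is no depth.
- r.get_calibration(name): a dict with "fx", "fy", "cx", "cy" (pixels), "rvec" (rotation vector, rad) and "tvec" (3), from world to camera coordinates, as OpenCV has them. Camera axes: x right, y down, z forward; pixel columns grow to the right and rows downward; lengths in mm; the calibration is good to about 2 mm. A picture is of the moment at which its call begins. get_calibration takes no time and is no camera call.
- r.sign_off(): hands the job in; it is judged then, once.
The state is a dict: "clock": time; "qpos": joint angles; "qvel": joint speeds; "joint_efforts": joint torques, N m; "eef_pos": TCP position; "tcp_rot": TCP orientation; "contact_force": force on the tool from outside, world axes, zero at the start; "wrist_torque": the same for the moment, N m; "opening": opening from 0.0 (shut) to 1.0 (fully open); "grasp_force": force on a finger pad.
Only numpy, scipy, OpenCV 4.12 (cv2) and the standard library are available. Lean on these libraries where they do the work, as an engineer would, in place of code of your own. Each camera call takes 0.05 s, during which the arm holds its last target. There are 200 camera calls.

## Task

Put the pencil-making things away. Lift the walnut box's bifold door by its bar handle so that both panels fold right back along the track, take out the wooden cover, put the red grip sleeve into the blue cup and set the cover on the cup so that it sits seated and level, and lay every black barrel that is on the table flat on the floor of the box. Once all that is done, fold the door fully shut again; leave everything else on the table where it is and the cup upright.

Things in the scene. Friction and masses are not known exactly. Their poses are not given: they have to be found in the camera images.
- parts_box: walnut box fixed to the table, 184 mm (its x) by 300 mm (its y), walls 8 mm thick, 65 mm high; inner floor 8 mm above the table, one compartment 168 x 284 mm. Origin: centre of its underside, z up. Covered by a bifold door of two walnut panels hinged at the box's +y (left) end; the second panel's free end runs along brass tracks on the long rims towards that hinge.
- door (a joint): fold angle (rad) = rise of the first panel. 0: both panels flat, box shut; 1.42: stop, both stand folded at the +y end, 221 mm up, free edge 45 mm from the hinge, the rest of the box open. Panels 150 mm long, 8 mm thick, linked: lift the handle and swing it towards the hinge, the second panel follows on its track. Stiff (2 to 4 N at the handle), stays where left. May start slightly ajar.
- door_handle (a point): middle of the brass bar handle: round bar 12 mm thick, 104 mm long, along the box's x, posts 45 mm either side; 42 mm off the outer face of the first panel, near the fold, rigid with it. Shut: 130 mm from door_hinge towards the box's -y, 50 mm above it; moves on a 139 mm arc about it. Can be gripped across from above at any fold angle; it turns between the fingers.
- door_hinge (a point): middle of the door's hinge line, at the +y end of the box, 68 mm above the table; the line runs along the box's x.
- cup: squat blue ceramic cup standing on the table, loose, 0.35 kg: 98 mm outer diameter at the rim, 52 mm tall, wall 5 mm, inner floor 6 mm up, 88 mm inner diameter at the rim, about 80 mm at the floor. Origin at the centre of its underside, z up.
- cup_rim (a point): centre of the cup's mouth, level with the top of the rim.
- cover: wooden cover for the cup, 0.08 to 0.15 kg, starts in the box under the door: disc 106 mm across, knob 22 mm across and 28 mm tall on top, and beneath it a bevelled step 78 mm across, 4 mm deep that drops into the cup's mouth with 5 mm play each way. Origin: centre of the step's underside, z up; disc 4 to 10 mm, knob 10 to 38 mm above it. Seated, its origin is 4 mm below cup_rim.
- sleeve: red acrylic grip sleeve, a hexagonal tube 60 mm long and 16 mm across flats lying on the table, 30 g. Origin at its centre, x along its length. It lies flat inside the cup.
- barrel0: matte black aluminium pencil barrel, hexagonal, 138 mm long and 14 mm across flats, with a tapered nose at +x, lying on the table, 35 to 50 g; may be absent (three or four are there). Origin on its axis, 62 mm from the blunt end and 76 mm from the tip of the nose; x along its length. The hexagonal part runs from -62 to +50 mm.
- barrel1: matte black aluminium pencil barrel, hexagonal, 138 mm long and 14 mm across flats, with a tapered nose at +x, lying on the table, 35 to 50 g; may be absent (three or four are there). Origin on its axis, 62 mm from the blunt end and 76 mm from the tip of the nose; x along its length. The hexagonal part runs from -62 to +50 mm.
- barrel2: matte black aluminium pencil barrel, hexagonal, 138 mm long and 14 mm across flats, with a tapered nose at +x, lying on the table, 35 to 50 g; may be absent (three or four are there). Origin on its axis, 62 mm from the blunt end and 76 mm from the tip of the nose; x along its length. The hexagonal part runs from -62 to +50 mm.
- barrel3: matte black aluminium pencil barrel, hexagonal, 138 mm long and 14 mm across flats, with a tapered nose at +x, lying on the table, 35 to 50 g; may be absent (three or four are there). Origin on its axis, 62 mm from the blunt end and 76 mm from the tip of the nose; x along its length. The hexagonal part runs from -62 to +50 mm.
- eraser: white eraser block 30 x 70 x 16 mm near the far edge; origin at its underside. Bystander: leave it alone.
- clip: chrome steel pocket clip, a flat strip 64 x 10 x 3 mm with a 12 mm high lump at one end, lying among the barrels; origin at the middle of its underside. Bystander: leave it about where it lies.
Things that resemble listed ones, but are neither listed nor needed, are in the scene too. Leave any orange look-alike of the barrel0 alone. Leave any orange look-alike of the barrel1 alone.

How it is judged:
By the outcome, as a careful person would: the job done as asked, in the order asked, and still so for the second after the job is handed in, with the robot touching nothing.
Of barrel0, barrel1, barrel2, barrel3 only 3 to 4 are there at a start; the rules pass over those that are not, and their reading is None.
At some moment in a run one of barrel0, barrel1, barrel2, barrel3 may be knocked a few centimetres aside while the robot is not near it.
Once in a run the grip may slacken for a moment while it holds something.
It also fails if it takes over 210 s, if anything falls off the work surface, if the arm or the gripper's body presses on something with over 40 N, if the wrist force passes 120 N, or if a joint passes its speed limit or range.

## Working session

There is one attempt and no reset: what is moved stays moved. The work goes in short steps, Python scripts to look and compute and a tool call to move; the robot and the scene stay as the last step left them, time stands still between calls to the robot, and variables do not carry over. Pictures are saved under pics/ and viewed, at most 14 in all, crops included, and the job is handed in when it is done.

Besides the shell and the picture viewer there is one more tool, called after "Call:" as name([rows], argument=value, ...), one row to a line, values as JSON. carry_out: Moves the arm, as the interface text tells. Its arguments: {"type":"object","properties":{"targets":{"type":"array","items":{"type":"object","properties":{"dp":{"type":"array","items":{"type":"number"}},"yaw":{"type":"number"}}}},"fingers":{"type":"number"},"grip_force":{"type":"number"}},"required":["targets"]}

```bash
ls; mkdir -p pics
python3 - <<'E'
from rig import r
import cv2
for n in("scene","top"):
    cv2.imwrite(f"pics/{n}0.png",r.grab_frame(n)[:,:,::-1])
    print(n,r.get_calibration(n))
print(r.sense(),r.tip_reach)
E
```

```text
pics
scene {'fx': 459.0361960258352, 'fy': 459.0361960258352, 'cx': 281.84439136167305, 'cy': 206.27139558273555, 'rvec': array([ 2.21219203,  1.03592522, -0.38023443]), 'tvec': array([-384.08165473, -263.62238745, 1488.42214448])}
top {'fx': 414.5178514912676, 'fy': 414.5178514912676, 'cx': 278.2776099750761, 'cy': 210.99907677129474, 'rvec': array([ 2.1466199 , -2.15932659,  0.21816508]), 'tvec': array([-27.53050245, 572.56232313, 984.31935876])}
{'clock': 0.1, 'qpos': array([ 1.11961339e+00,  3.53586989e-01,  1.63404447e+00, -9.07958955e-06,
        1.15521068e+00, -2.37648752e-03]), 'qvel': array([ 5.40811041e-05, -1.73947818e-03, -4.63982098e-03,  7.64783771e-05,
        5.17360279e-04, -1.21700234e-03]), 'joint_efforts': array([-1.45939766e-04, -6.06364346e+01, -3.42813027e+01, -8.99978750e-05,
        4.05344297e-03, -1.45201142e-05]), 'eef_pos': array([270.99095524, 562.73745052, 238.63823956]), 'tcp_rot': array([-3.14034316e+00,  5.33276062e-06,  2.69278988e+00]), 'contact_force': array([-0.04332254,  0.7884508 , -0.04236499]), 'wrist_torque': array([-0.03211556, -0.00279539,  0.02478572]), 'grasp_force': 0.0, 'opening': 1.0018673126551927} 8.0
```

View pics/scene0.png

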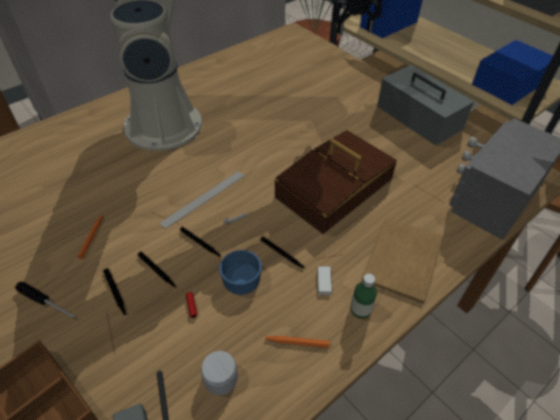

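View pics/top0.png

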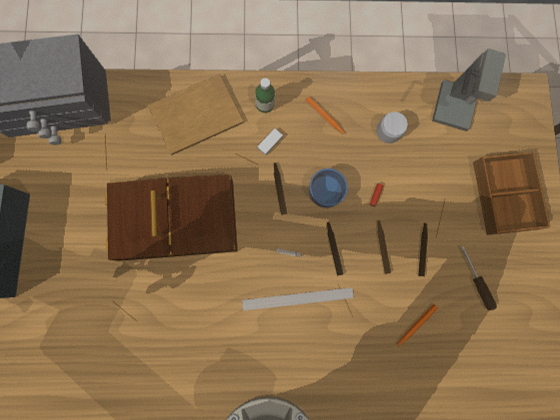

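The top view shows four black barrels at (280,188), (334,248), (384,247) and (423,249). The cup is at (328,187), the red sleeve at (377,194), the clip at (288,252) and the eraser at (270,141). The box spans columns 107 to 236 with its handle at (154,213). Orange look-alikes are at (325,115) and (417,325).

```bash
cat > h.py <<'E'
import numpy as np, cv2
from rig import r
C={n:r.get_calibration(n) for n in("scene","top")}
def K(c): return np.array([[c["fx"],0,c["cx"]],[0,c["fy"],c["cy"]],[0,0,1.]])
def proj(n,P):
    c=C[n]; return cv2.projectPoints(np.float64(P).reshape(-1,1,3),c["rvec"],c["tvec"],K(c),None)[0].reshape(-1,2)
def ray(n,uv):
    c=C[n]; R=cv2.Rodrigues(c["rvec"])[0]; o=-R.T@c["tvec"]
    d=np.c_[np.atleast_2d(uv).astype(float),np.ones(len(np.atleast_2d(uv)))]@np.linalg.inv(K(c)).T@R
    return o,d
def unproj(n,uv,z):
    o,d=ray(n,uv); return o+d*((z-o[2])/d[:,2])[:,None]
def tri(uvs,uvt):
    P=[K(C[n])@np.c_[cv2.Rodrigues(C[n]["rvec"])[0],C[n]["tvec"]] for n in("scene","top")]
    X=cv2.triangulatePoints(P[0],P[1],np.float64(uvs).reshape(-1,2).T,np.float64(uvt).reshape(-1,2).T)
    return (X[:3]/X[3]).T
def blobs(mask,amin,amax):
    n,l,s,c=cv2.connectedComponentsWithStats(mask.astype(np.uint8),connectivity=8); out=[]
    for i in range(1,n):
        if amin<=s[i,4]<=amax: out.append((np.argwhere(l==i)[:,::-1]).astype(float))
    return out
def black(im): 
    m=im.max(2).astype(int); return (m<45)
def ends(p):
    c=p.mean(0); u=np.linalg.svd(p-c,full_matrices=False)[2][0]; t=(p-c)@u
    return c,c+u*t.min(),c+u*t.max(),t.max()-t.min(),np.abs((p-c)@[-u[1],u[0]]).max()*2
E
python3 - <<'E'
from h import *
for n in C:
    im=cv2.imread(f"pics/{n}0.png")[:,:,::-1]
    print(n)
    for p in blobs(black(im),60,900):
        c,a,b,L,w=ends(p)
        if L>20 and w<14: print(c.round(1),a.round(1),b.round(1),round(L),round(w),unproj(n,[a,b],7)[:,:2].round(0).tolist())
    hsv=cv2.cvtColor(im,cv2.COLOR_RGB2HSV); 
    red=((hsv[...,0]<4)|(hsv[...,0]>172))&(hsv[...,1]>170)&(hsv[...,2]>90)
    for p in blobs(red,40,600): c,a,b,L,w=ends(p);print("red",len(p),c.round(1),a.round(1),b.round(1),unproj(n,[c,a,b],8)[:,:2].round(0).tolist())
    blue=(abs(hsv[...,0].astype(int)-107)<10)&(hsv[...,1]>110)&(hsv[...,2]>50)
    for p in blobs(blue,400,4000): print("blue",len(p),p.mean(0),p.min(0),p.max(0))
s=cv2.imread("pics/scene0.png"); t=cv2.imread("pics/top0.png")
a=cv2.resize(s[120:240,260:410],None,fx=4,fy=4,interpolation=cv2.INTER_CUBIC)
cv2.imwrite("pics/boxs.png",a)
cv2.imwrite("pics/boxt.png",cv2.resize(t[165:275,95:250],None,fx=4,fy=4,interpolation=cv2.INTER_CUBIC))
# predicted base, tcp
print(proj("top",[[0,0,0],[271,563,239]]),proj("scene",[[0,0,0],[271,563,239]]))
E
```

```text
scene
[542.6  85.8] [562.1  45.5] [525.2 121.6] 85 11 [[570.0, 1506.0], [742.0, 928.0]]
[427.9  83.2] [412.9  74.2] [444.8  93.3] 37 13 [[324.0, 863.0], [474.0, 854.0]]
[554.1 117.3] [559.5 102.2] [549.  131.7] 31 10 [[759.0, 1123.0], [820.0, 940.0]]
[335.4 165.7] [326.2 158.2] [347.4 175.5] 27 11 [[456.0, 293.0], [549.0, 288.0]]
[199.5 241.3] [181.2 228.7] [219.1 254.8] 46 5 [[415.0, -189.0], [545.0, -161.0]]
[280.2 251.1] [261.2 237.7] [301.8 266.3] 50 5 [[570.0, -47.0], [701.0, -26.0]]
[156.1 268.8] [138.9 253.1] [174.4 285.6] 48 5 [[415.0, -310.0], [552.0, -292.0]]
[114.7 290.8] [105.1 269.4] [124.6 313.2] 48 7 [[407.0, -396.0], [543.0, -415.0]]
[ 31.5 292.6] [ 16.8 284.4] [ 46.8 301.1] 34 11 [[315.0, -573.0], [403.0, -536.0]]
[162.3 396.2] [159. 372.] [165.4 419.2] 48 4 [[710.0, -424.0], [798.0, -461.0]]
[ 35.5 404.9] [ 64.3 383.5] [ 12.3 422.1] 65 11 [[609.0, -581.0], [617.0, -686.0]]
red 129 [190.8 303.5] [188.8 292.8] [192.9 314. ] [[617.0, -289.0], [591.0, -277.0], [643.0, -300.0]]
blue 1217 [396.09695974  15.84716516] [372.   0.] [421.  36.]
blue 3093 [512.10539929  70.88166828] [473.  40.] [552. 103.]
blue 1165 [240.48583691 271.55450644] [221. 252.] [259. 292.]
top
[423.3 238.7] [424.6 224. ] [422.  253.1] 29 6 [[544.0, -415.0], [468.0, -402.0]]
[[266.6839289  452.11726866]
 [-35.36082522 354.86275296]] [[163.39185261 124.96904573]
 [354.29457237  34.05235826]]
```

View pics/boxs.png

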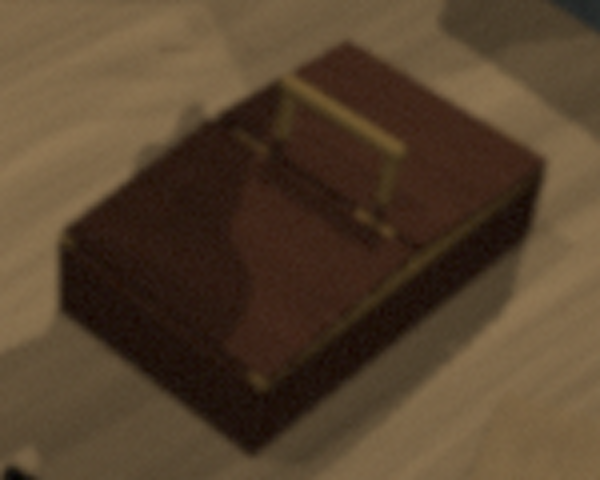

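View pics/boxt.png

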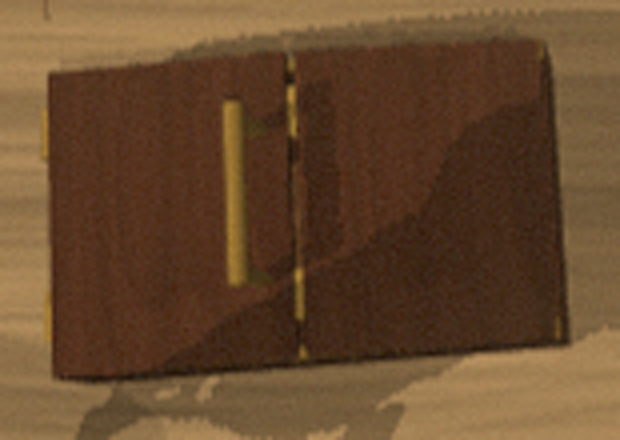

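The crops show the box nearly shut. The bar handle ends are at top (153,190)/(154.5,236) and scene (360.5,158)/(332.5,140). I'll fit the box pose now.

```bash
cat > fit.py <<'E'
from h import *
from scipy.optimize import least_squares
def world(p,P):
    x,y,a=p[:3]; P=np.atleast_2d(P); c,s=np.cos(a),np.sin(a)
    return np.c_[x+c*P[:,0]-s*P[:,1],y+s*P[:,0]+c*P[:,1],P[:,2]]
def door(th,u,w,x): # first panel coords: u along from hinge, w off underside
    return [x,150-(u*np.cos(th)+w*-np.sin(th)*-1) if 0 else 150-(u*np.cos(th)-w*np.sin(th))-0,68+u*np.sin(th)+w*np.cos(th)]
E
python3 - <<'E'
from fit import *
def model(p):
    th=p[3]; h1=door(th,130,50,52);h2=door(th,130,50,-52)
    top=[h1,h2,door(th,0,8,92),door(th,0,8,-92),[92,-150,76],[-92,-150,76]]
    sc=[h1,h2,[-92,-150,76],[92,-150,76],door(th,0,8,92),door(th,0,8,-92),[92,-150,0],[-92,-150,0]]
    return proj("top",world(p,top)),proj("scene",world(p,sc))
T=np.array([[153,190],[154.5,236.2],[107.5,183.3],[108.3,259.3],[231,175],[234.3,250]])
S=np.array([[360.5,158],[332.5,140],[276.3,180],[325.5,216],[396.3,160.5],[347.5,130.5],[322.5,233.8],[275.5,197]])
f=lambda p:np.r_[(model(p)[0]-T).ravel(),(model(p)[1]-S).ravel()]
s=least_squares(f,[560,220,0,0.05],loss="soft_l1",f_scale=1.);p=s.x
print(p);print(f(p).reshape(-1,2).round(1).tolist())
print("handle",tri(S[:2],T[:2]).round(1), world(p,[door(p[3],130,50,0)]),"hinge",world(p,[[0,150,68]]))
# pieces
for n in C:
    im=cv2.imread(f"pics/{n}0.png")[:,:,::-1]; hsv=cv2.cvtColor(im,cv2.COLOR_RGB2HSV)
    if n=="top":
        v=im.max(2)
        m=(v<62); m[:, :250]=0
        for q in blobs(m,60,900):
            c,a,b,L,w=ends(q)
            if L>35 and w<14: print(c.round(1),L.round(0),w.round(0),unproj(n,[a,b],7)[:,:2].round(0).tolist())
        red=((hsv[...,0]<6)|(hsv[...,0]>172))&(hsv[...,1]>130)&(hsv[...,2]>70); red[:,:350]=0;red[:,400:]=0;red[:170]=0;red[215:]=0
        for q in blobs(red,20,600): c,a,b,L,w=ends(q);print("red",len(q),c,unproj(n,[c,a,b],8)[:,:2].round(0).tolist())
        for x,y in ((328,187),): print(im[y,x],hsv[y,x],hsv[y,x-15],hsv[165:212:3,x].tolist())
E
```

```text
[5.56889230e+02 2.28265871e+02 6.90565739e-02 1.03350968e-01]
[[-0.1, 0.4], [-0.2, -0.5], [-1.5, -0.7], [-1.4, -0.2], [0.0, -0.7], [1.4, -0.6], [0.3, 0.5], [-1.5, -0.3], [-2.4, -2.2], [-0.5, -0.3], [1.4, -0.8], [-0.2, -1.2], [-0.0, 1.1], [-1.7, 0.3]]
handle [[607.  256.5 133.6]
 [504.  252.6 128.9]] [[555.10539609 254.05628246 131.14492209]] hinge [[546.53897492 377.90835246  68.        ]]
[277.9 184.1] 45.0 6.0 [[707.0, -25.0], [588.0, -41.0]]
[489.4 217.6] 35.0 12.0 [[612.0, -587.0], [519.0, -590.0]]
[333.9 249.6] 53.0 5.0 [[548.0, -160.0], [416.0, -187.0]]
[422.8 250.8] 52.0 6.0 [[546.0, -416.0], [412.0, -396.0]]
[484.5 293.1] 35.0 10.0 [[405.0, -540.0], [326.0, -575.0]]
red 88 [376.59090909 193.56818182] [[625.0, -291.0], [650.0, -301.0], [597.0, -281.0]]
[ 79 107 132] [104 102 132] [109  55  97] [[16, 123, 156], [120, 9, 114], [112, 47, 82], [107, 60, 85], [105, 96, 130], [105, 100, 132], [105, 101, 131], [106, 101, 134], [105, 97, 139], [108, 84, 94], [106, 86, 101], [105, 86, 98], [108, 72, 89], [107, 81, 95], [15, 45, 68], [17, 125, 118]]
```

```bash
cat >> h.py <<'E'
from scipy.optimize import minimize
def plan(x,y,z,yawdeg,frm=None):
    "shift/turn from present (or given x,y,z,yawdeg) pose to TCP goal, tool axes (tool down)"
    if frm is None:
        s=r.sense(); frm=(*s["eef_pos"],np.degrees(s["tcp_rot"][2]))
    a=np.radians(frm[3]); d=np.array([x,y,z])-frm[:3]
    dp=[d[0]*np.cos(a)+d[1]*np.sin(a), d[0]*np.sin(a)-d[1]*np.cos(a), -d[2]]
    t=(frm[3]-yawdeg+180)%360-180
    print("dp",np.round(dp,1).tolist(),"yaw",round(t,1)); return (x,y,z,yawdeg)
def hullmask(n,P,shape=(420,560)):
    m=np.zeros(shape,np.uint8); cv2.fillConvexPoly(m,cv2.convexHull((proj(n,P)*16).astype(np.int32)),1,shift=4); return m>0
def sil(masks,model,x0,step):
    "fit params so that projected convex silhouettes agree with the masks"
    def cost(p): 
        c=0
        for n,m in masks.items():
            q=hullmask(n,model(p)); c+=1-(q&m).sum()/max(1,(q|m).sum())
        return c
    x0=np.array(x0,float); S=np.r_[[x0],x0+np.diag(step)]
    o=minimize(cost,x0,method="Nelder-Mead",options=dict(initial_simplex=S,xatol=.05,fatol=1e-4,maxiter=400)); return o.x,o.fun
def circ(x,y,z,R): t=np.linspace(0,2*np.pi,40); return np.c_[x+R*np.cos(t),y+R*np.sin(t),z+0*t]
def bluecup(im,win):
    hsv=cv2.cvtColor(im,cv2.COLOR_RGB2HSV); h=hsv[...,0].astype(int)
    m=(abs(h-108)<12)&(hsv[...,1]>38); k=np.zeros_like(m); a,b,c,d=win; k[b:d,a:c]=1; m&=k
    m=cv2.morphologyEx(m.astype(np.uint8),cv2.MORPH_CLOSE,np.ones((5,5)))
    n,l,s,_=cv2.connectedComponentsWithStats(m); return l==1+np.argmax(s[1:,4])
E
python3 - <<'E'
from h import *
from fit import *
im={n:cv2.imread(f"pics/{n}0.png")[:,:,::-1].copy() for n in C}
m={"top":bluecup(im["top"],(295,155,360,220)),"scene":bluecup(im["scene"],(205,235,275,310))}
mod=lambda p:np.r_[circ(p[0],p[1],52,49),circ(p[0],p[1],0,44)]
for k in (m,{"top":m["top"]},{"scene":m["scene"]}): print(sil(k,mod,[640,-165],[10,10]), [v.sum() for v in k.values()])
hp=np.array([555.3,254.2,131.2]); y=183.96
g=plan(hp[0],hp[1],hp[2]+110,y)
g=plan(hp[0],hp[1],hp[2]-11,y,g)
d=np.array([.069,-.9976]);H=np.array([546.5,377.9,68])
for th in np.linspace(.2,1.45,10):
    f=.367+th; q=[139*np.cos(f)-123.9,139*np.sin(f)-(131.2-68)]; print(round(th,2),np.round([-q[0],-q[1]],0))
E
```

```text
(array([ 633.37680817, -157.07237244]), np.float64(0.22356988269250555)) [np.int64(1124), np.int64(1426)]
(array([ 633.15045357, -158.5499382 ]), np.float64(0.11216429699842023)) [np.int64(1124)]
(array([ 632.27539062, -157.40234375]), np.float64(0.10539523212045165)) [np.int64(1426)]
dp [-390.0, -154.6, -2.6] yaw -29.7
dp [-0.0, 0.0, 121.0] yaw 0.0
0.2 [  7. -11.]
0.34 [ 18. -27.]
0.48 [ 32. -41.]
0.62 [ 47. -53.]
0.76 [ 64. -62.]
0.89 [ 82. -69.]
1.03 [100. -74.]
1.17 [120. -76.]
1.31 [139. -75.]
1.45 [158. -72.]
```

Call:
carry_out([
  {"dp": [-390,-155,-3],"yaw": -29.7},
  {"dp": [-390,-155,-3],"yaw": -29.7},
  {"dp": [-390,-155,-3],"yaw": -29.7},
  {"dp": [-390,-155,-3],"yaw": -29.7},
  {"dp": [-390,-155,-3],"yaw": -29.7},
  {"dp": [-390,-155,-3],"yaw": -29.7},
  {"dp": [-390,-155,-3],"yaw": -29.7},
  {"dp": [-390,-155,-3],"yaw": -29.7},
  {"dp": [-390,-155,-3],"yaw": -29.7},
  {"dp": [-390,-155,-3],"yaw": -29.7},
  {"dp": [-390,-155,-3],"yaw": -29.7},
  {"dp": [-390,-155,-3],"yaw": -29.7},
], fingers=0.4, grip_force=40)

```text
clock: 1.6
eef_pos: [554.9, 254.9, 242.4]
tcp_rot: [3.142, 0.0, -3.071]
contact_force: [0.2, -0.2, 0.0]
opening: 0.707
grasp_force: 0.0
```

Run:
```python
from h import *
s=r.sense();print(s["eef_pos"],np.degrees(s["tcp_rot"]))
plan(555.3,254.2,120.2,183.96)
a=r.grab_frame("scene");cv2.imwrite("pics/s1.png",cv2.resize(a[60:260,220:440],None,fx=2.7,fy=2.7)[:,:,::-1])
```

```text
[554.89169892 254.89792818 242.35320381] [ 1.79997397e+02  1.35515547e-03 -1.75952241e+02]
dp [-0.4, -0.7, 122.2] yaw 0.1
```

View pics/s1.png

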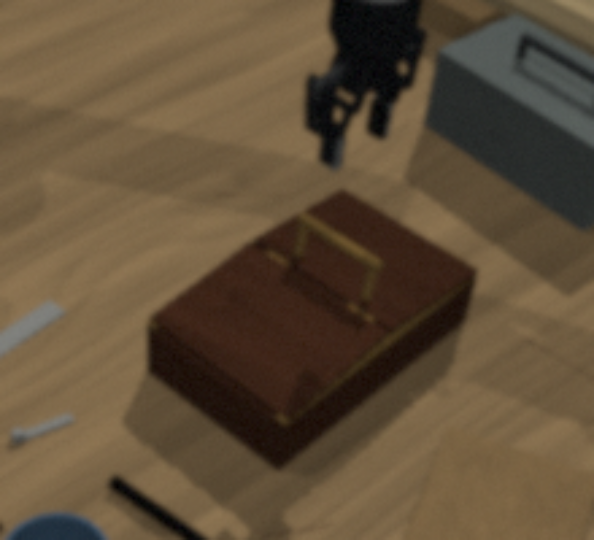

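The open gripper stands above the bar (crop (340,235)) with its fingers aligned across it. Next I'll descend and grip.

Call:
carry_out([
  {"dp": [0,-1,40]},
  {"dp": [0,-1,80]},
  {"dp": [0,-1,105]},
  {"dp": [0,-1,122]},
  {"dp": [0,-1,122]},
])

```text
schema error: expected keys dp, yaw
```

Call:
carry_out([
  {"dp": [0,0,0]},
  {"dp": [0,0,0]},
  {"dp": [0,0,0]},
  {"dp": [0,0,0]},
  {"dp": [0,0,0]},
], fingers=-1, grip_force=40)

```text
schema error: expected keys dp, yaw
```

Call:
carry_out([
  {"dp": [0,-1,40],"yaw": 0},
  {"dp": [0,-1,80],"yaw": 0},
  {"dp": [0,-1,105],"yaw": 0},
  {"dp": [0,-1,122],"yaw": 0},
  {"dp": [0,-1,122],"yaw": 0},
])

```text
clock: 2.28
eef_pos: [554.8, 253.1, 119.4]
tcp_rot: [-3.141, -0.002, -3.072]
contact_force: [-0.2, -0.0, 0.8]
opening: 0.698
grasp_force: 0.0
```

Call:
carry_out([
  {"dp": [0,0,0],"yaw": 0},
  {"dp": [0,0,0],"yaw": 0},
  {"dp": [0,0,0],"yaw": 0},
  {"dp": [0,0,0],"yaw": 0},
  {"dp": [0,0,0],"yaw": 0},
], fingers=-1, grip_force=40)

```text
clock: 2.9
eef_pos: [555.9, 253.9, 120.6]
tcp_rot: [3.141, 0.001, -3.072]
contact_force: [1.0, 5.4, -2.9]
opening: 0.123
grasp_force: 38.9
```

Call:
carry_out([
  {"dp": [0,7,-11],"yaw": 0},
  {"dp": [0,18,-27],"yaw": 0},
  {"dp": [0,32,-41],"yaw": 0},
  {"dp": [0,47,-53],"yaw": 0},
  {"dp": [0,64,-62],"yaw": 0},
  {"dp": [0,82,-69],"yaw": 0},
  {"dp": [0,100,-74],"yaw": 0},
  {"dp": [0,120,-76],"yaw": 0},
  {"dp": [0,139,-75],"yaw": 0},
  {"dp": [0,155,-73],"yaw": 0},
  {"dp": [0,155,-73],"yaw": 0},
])

```text
clock: 4.28
eef_pos: [544.7, 408.5, 194.4]
tcp_rot: [-3.141, 0.001, -3.071]
contact_force: [-2.2, 1.3, 7.2]
opening: 0.122
grasp_force: 43.4
```

Run:
```python
from h import *
print(r.sense()["contact_force"])
a=r.grab_frame("scene");b=r.grab_frame("top")
o=np.hstack([cv2.resize(a[60:260,240:420],(400,444)),cv2.resize(b[120:320,60:240],(400,444))])
cv2.imwrite("pics/s2.png",o[:,:,::-1]);cv2.imwrite("pics/scene2.png",a[:,:,::-1]);cv2.imwrite("pics/top2.png",b[:,:,::-1])
```

```text
[-2.22123048  1.32108931  7.18558205]
```

View pics/s2.png

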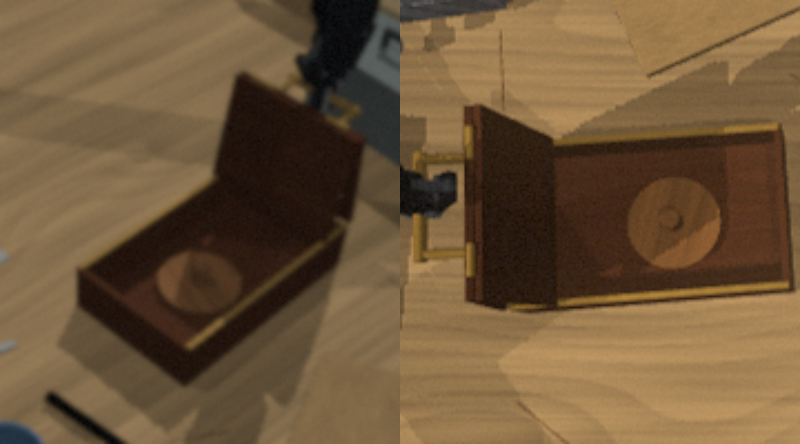

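The door stands folded at the +y end, and the cover lies in the box with its knob at crop (670,215) and the floor otherwise clear. I'll nudge against the stop, release and rise.

Call:
carry_out([
  {"dp": [0,4,1],"yaw": 0},
  {"dp": [0,8,2],"yaw": 0},
  {"dp": [0,8,2],"yaw": 0},
])

```text
clock: 4.75
eef_pos: [544.7, 409.4, 194.1]
tcp_rot: [-3.131, -0.001, -3.072]
contact_force: [-4.2, -29.1, 28.5]
opening: 0.12
grasp_force: 45.7
```

Call:
carry_out([
  {"dp": [0,-6,-1],"yaw": 0},
  {"dp": [0,-6,-1],"yaw": 0},
  {"dp": [0,-6,-1],"yaw": 0},
  {"dp": [0,-6,-1],"yaw": 0},
], fingers=-0.45)

```text
clock: 5.25
eef_pos: [544.2, 410.2, 191.9]
tcp_rot: [-3.141, -0.0, -3.072]
contact_force: [-0.8, 0.3, -0.9]
opening: 0.273
grasp_force: 0.0
```

Call:
carry_out([
  {"dp": [0,0,-40],"yaw": 0},
  {"dp": [0,0,-90],"yaw": 0},
  {"dp": [0,0,-120],"yaw": 0},
  {"dp": [0,0,-120],"yaw": 0},
])

```text
clock: 5.75
eef_pos: [545.4, 411.0, 315.2]
tcp_rot: [3.139, 0.004, -3.072]
contact_force: [0.2, -0.2, -0.4]
opening: 0.271
grasp_force: 0.0
```

Run:
```python
from h import *
print(r.sense()["contact_force"])
a=r.grab_frame("scene");b=r.grab_frame("top")
o=np.hstack([cv2.resize(a[110:230,250:370],(400,400),interpolation=2),cv2.resize(b[160:280,130:250],(400,400),interpolation=2)])
cv2.imwrite("pics/s3.png",o[:,:,::-1]);cv2.imwrite("pics/scene3.png",a[:,:,::-1]);cv2.imwrite("pics/top3.png",b[:,:,::-1])
```

```text
[ 0.16511551 -0.22157005 -0.3729358 ]
```

View pics/s3.png

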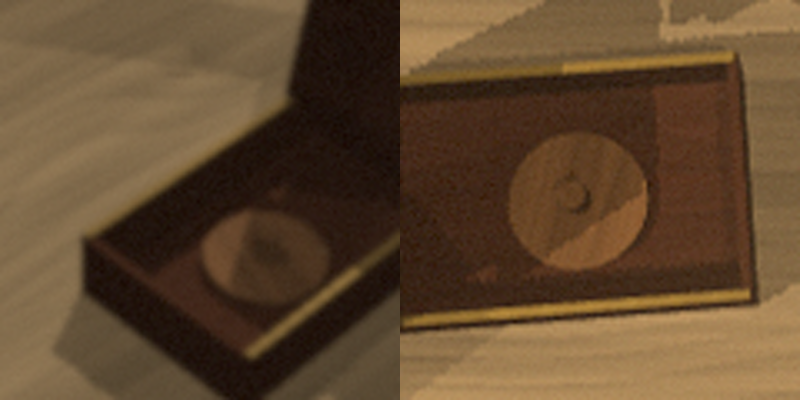

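The cover lies flat with its knob up, at top pixel (183.7,220.3) and scene pixel (329.8,187.7). The door is at its stop.

Run:
```python
from h import *
print(tri([[329.8,187.7]],[[183.7,220.3]]), unproj("top",[[183.7,220.3]],18),unproj("scene",[[329.8,187.7]],17),"knob",unproj("top",[[181.3,218.5]],45))
# disc by silhouette on saturation/brightness vs dark box
for n in C:
    im=cv2.imread(f"pics/{n}3.png")[:,:,::-1]; c=(184,220) if n=="top" else (330,187)
    hsv=cv2.cvtColor(im.copy(),cv2.COLOR_RGB2HSV)
    print(n,hsv[c[1],c[0]-26:c[0]+27:3].tolist())
```

```text
[[555.40573815 209.39448701  12.54868496]] [[554.10336365 207.67152106  18.        ]] [[558.57519104 206.69841951  17.        ]] knob [[554.73759311 208.54008474  45.        ]]
scene [[9, 155, 56], [10, 161, 65], [12, 145, 72], [13, 142, 108], [14, 144, 108], [13, 146, 101], [14, 152, 72], [14, 146, 70], [13, 143, 59], [14, 137, 56], [13, 150, 56], [13, 144, 69], [13, 150, 75], [13, 154, 78], [13, 152, 72], [15, 168, 47], [7, 153, 45], [11, 150, 46]]
top [[10, 180, 65], [13, 174, 69], [14, 162, 101], [15, 168, 100], [13, 160, 105], [13, 157, 109], [15, 162, 99], [14, 165, 99], [14, 167, 98], [13, 133, 67], [14, 170, 102], [15, 173, 96], [14, 160, 94], [14, 162, 107], [14, 165, 141], [14, 162, 131], [12, 190, 67], [12, 150, 90]]
```

Run:
```python
from h import *
g=plan(554.8,207.8,290,184);g=plan(554.8,207.8,29,184,g)
print("aside");g=plan(554.8,207.8,140,184,(554.8,207.8,30,184));g=plan(385,140,140,184,g)
print(proj("top",circ(385,140,0,53)[::10]).round())
```

```text
dp [3.5, -202.4, 21.6] yaw 0.0
dp [-0.0, 0.0, 261.0] yaw 0
aside
dp [-0.0, 0.0, -110.0] yaw 0
dp [174.1, -55.8, -0.0] yaw 0
[[211. 267.]
 [189. 289.]
 [212. 309.]
 [231. 285.]]
```

Call:
carry_out([
  {"dp": [1,-60,5],"yaw": 0},
  {"dp": [2,-120,10],"yaw": 0},
  {"dp": [3,-180,18],"yaw": 0},
  {"dp": [3,-202,22],"yaw": 0},
  {"dp": [3,-202,72],"yaw": 0},
  {"dp": [3,-202,132],"yaw": 0},
  {"dp": [3,-202,192],"yaw": 0},
  {"dp": [3,-202,235],"yaw": 0},
  {"dp": [3,-202,235],"yaw": 0},
], fingers=0.2)

```text
clock: 6.98
eef_pos: [552.4, 207.6, 73.3]
tcp_rot: [-3.14, -0.008, -3.072]
contact_force: [0.9, 0.6, 1.0]
opening: 0.6
grasp_force: 0.0
```

Run:
```python
from h import *
plan(554.8,207.8,29,184)
```

```text
dp [-2.4, 0.0, 44.3] yaw 0.0
```

Call:
carry_out([
  {"dp": [0,0,25],"yaw": 0},
  {"dp": [0,0,40],"yaw": 0},
  {"dp": [0,0,40],"yaw": 0},
  {"dp": [0,0,40],"yaw": 0},
  {"dp": [0,0,40],"yaw": 0},
])

```text
clock: 7.6
eef_pos: [556.2, 208.4, 38.3]
tcp_rot: [3.141, 0.002, -3.072]
contact_force: [0.5, 0.5, -0.5]
opening: 0.6
grasp_force: 0.0
```

Run:
```python
from h import *
plan(554.8,207.8,29,184);print(r.sense()["eef_pos"],r.sense()["qvel"].round(3))
```

```text
dp [1.4, -0.5, 9.3] yaw -0.0
[556.16251341 208.39297079  38.32008454] [-0.002  0.003  0.005  0.001 -0.001  0.   ]
```

Call:
carry_out([
  {"dp": [1,0,9],"yaw": 0},
  {"dp": [1,0,9],"yaw": 0},
  {"dp": [1,0,9],"yaw": 0},
])

```text
clock: 7.98
eef_pos: [554.4, 208.0, 28.1]
tcp_rot: [-3.141, -0.0, -3.072]
contact_force: [0.6, 0.2, -0.3]
opening: 0.599
grasp_force: 0.0
```

Call:
carry_out([
  {"dp": [0,0,0],"yaw": 0},
  {"dp": [0,0,0],"yaw": 0},
  {"dp": [0,0,0],"yaw": 0},
  {"dp": [0,0,0],"yaw": 0},
  {"dp": [0,0,0],"yaw": 0},
], fingers=-1, grip_force=60)

```text
clock: 8.6
eef_pos: [554.7, 208.1, 28.6]
tcp_rot: [3.141, 0.001, -3.072]
contact_force: [-1.1, -1.0, 6.2]
opening: 0.231
grasp_force: 58.6
```

Call:
carry_out([
  {"dp": [0,0,-25],"yaw": 0},
  {"dp": [0,0,-60],"yaw": 0},
  {"dp": [0,0,-100],"yaw": 0},
  {"dp": [0,0,-110],"yaw": 0},
  {"dp": [0,0,-110],"yaw": 0},
  {"dp": [0,0,-110],"yaw": 0},
  {"dp": [0,0,-110],"yaw": 0},
])

```text
clock: 9.48
eef_pos: [553.7, 207.8, 136.9]
tcp_rot: [-3.141, -0.002, -3.072]
contact_force: [-0.2, 0.3, -0.3]
opening: 0.235
grasp_force: 59.4
```

Call:
carry_out([
  {"dp": [55,-18,0],"yaw": 0},
  {"dp": [110,-36,0],"yaw": 0},
  {"dp": [150,-48,0],"yaw": 0},
  {"dp": [174,-56,0],"yaw": 0},
  {"dp": [174,-56,50],"yaw": 0},
  {"dp": [174,-56,90],"yaw": 0},
  {"dp": [174,-56,106],"yaw": 0},
  {"dp": [174,-56,111],"yaw": 0},
  {"dp": [174,-56,115],"yaw": 0},
  {"dp": [174,-56,115],"yaw": 0},
  {"dp": [174,-56,115],"yaw": 0},
])

```text
clock: 10.85
eef_pos: [385.2, 140.3, 23.8]
tcp_rot: [3.141, 0.001, -3.072]
contact_force: [0.4, -0.0, -0.2]
opening: 0.237
grasp_force: 59.5
```

Run:
```python
from h import *
s=r.sense();print(s["eef_pos"],s["contact_force"],s["opening"])
```

```text
[385.24118392 140.26176387  23.82341447] [ 0.39659185 -0.03194735 -0.21647377] 0.23666859494807305
```

Call:
carry_out([
  {"dp": [0,0,3],"yaw": 0},
  {"dp": [0,0,3],"yaw": 0},
])

```text
clock: 11.1
eef_pos: [385.3, 140.3, 20.6]
tcp_rot: [3.141, 0.001, -3.072]
contact_force: [-0.3, -1.1, 2.5]
opening: 0.236
grasp_force: 60.5
```

Call:
carry_out([
  {"dp": [0,0,0],"yaw": 0},
  {"dp": [0,0,0],"yaw": 0},
  {"dp": [0,0,0],"yaw": 0},
], fingers=0.1)

```text
clock: 11.48
eef_pos: [384.7, 140.1, 20.3]
tcp_rot: [-3.142, -0.0, -3.072]
contact_force: [-0.5, -0.3, -0.6]
opening: 0.553
grasp_force: 0.0
```

Call:
carry_out([
  {"dp": [0,0,-30],"yaw": 0},
  {"dp": [0,0,-80],"yaw": 0},
  {"dp": [0,0,-130],"yaw": 0},
  {"dp": [0,0,-140],"yaw": 0},
  {"dp": [0,0,-140],"yaw": 0},
])

```text
clock: 12.1
eef_pos: [385.0, 140.2, 160.4]
tcp_rot: [3.141, 0.001, -3.072]
contact_force: [-0.4, -0.3, -0.9]
opening: 0.549
grasp_force: 0.0
```

```bash
cat >> h.py <<'E'
def redmask(im):
    hsv=cv2.cvtColor(im,cv2.COLOR_RGB2HSV); m=((hsv[...,0]<6)|(hsv[...,0]>172))&(hsv[...,1]>130)&(hsv[...,2]>60)
    return m
def hexbar(x,y,a,lo,hi,z,R):
    t=np.arange(6)*np.pi/3+np.pi/6*0; c,s=np.cos(a),np.sin(a); P=[]
    for u in(lo,hi):
        for k in t: P.append([x+u*c-R*np.cos(k)*s,y+u*s+R*np.cos(k)*c,z+R*np.sin(k)])
    return np.array(P)
E
python3 - <<'E'
from h import *
im={n:r.grab_frame(n) for n in C}
for n in C: cv2.imwrite(f"pics/{n}4.png",im[n][:,:,::-1])
m={n:redmask(im[n]) for n in C}
for n,(a,b,c,d) in {"top":(355,170,400,215),"scene":(170,280,215,330)}.items():
    k=np.zeros_like(m[n]);k[b:d,a:c]=1;m[n]&=k
for k in (m,{"top":m["top"]},{"scene":m["scene"]}):
    print(sil(k,lambda p:hexbar(p[0],p[1],p[2],-30,30,8,9.2),[622,-290,-.36],[6,6,.1]))
plan(622,-290,120,159.3)
E
```

```text
(array([ 6.22452747e+02, -2.90841698e+02, -3.21399753e-01]), np.float64(1.2166634348135221))
(array([ 6.24728299e+02, -2.89955729e+02, -3.60014468e-01]), np.float64(0.8532608695652174))
(array([ 6.16151027e+02, -2.87522853e+02, -3.42298328e-01]), np.float64(0.34728033472803344))
dp [-207.6, -445.3, 39.1] yaw 24.7
```

View pics/top4.png

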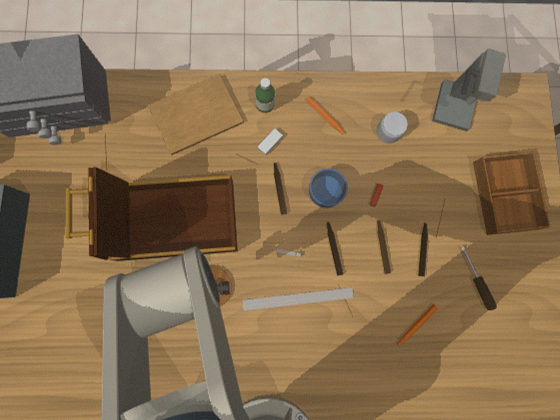

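The cover is on the table, behind the arm. The sleeve is still at (377,194), and the barrels and cup have not moved. I'll go to the sleeve.

Call:
carry_out([
  {"dp": [-208,-445,0],"yaw": 24.7},
  {"dp": [-208,-445,0],"yaw": 24.7},
  {"dp": [-208,-445,0],"yaw": 24.7},
  {"dp": [-208,-445,0],"yaw": 24.7},
  {"dp": [-208,-445,0],"yaw": 24.7},
  {"dp": [-208,-445,0],"yaw": 24.7},
  {"dp": [-208,-445,0],"yaw": 24.7},
  {"dp": [-208,-445,0],"yaw": 24.7},
  {"dp": [-208,-445,20],"yaw": 24.7},
  {"dp": [-208,-445,60],"yaw": 24.7},
  {"dp": [-208,-445,100],"yaw": 24.7},
  {"dp": [-208,-445,100],"yaw": 24.7},
], fingers=0.2)

```text
clock: 13.7
eef_pos: [619.3, -286.9, 54.8]
tcp_rot: [3.141, -0.01, 2.78]
contact_force: [-0.5, 0.7, 1.0]
opening: 0.598
grasp_force: 0.0
```

Call:
carry_out([
  {"dp": [0,0,0],"yaw": 0},
  {"dp": [0,0,0],"yaw": 0},
])

```text
clock: 13.95
eef_pos: [624.2, -289.6, 62.0]
tcp_rot: [-3.141, 0.002, 2.78]
contact_force: [0.2, 0.3, 0.0]
opening: 0.602
grasp_force: 0.0
```

Run:
```python
from h import *
s=r.sense();print(s["eef_pos"],np.degrees(s["tcp_rot"])); plan(622,-290,11,159.5)
```

```text
[ 624.24229751 -289.56196357   61.96084077] [-1.79990254e+02  1.38027274e-01  1.59297929e+02]
dp [1.9, -1.2, 51.0] yaw -0.2
```

Call:
carry_out([
  {"dp": [1,-1,25],"yaw": 0},
  {"dp": [2,-1,44],"yaw": 0},
  {"dp": [2,-1,50],"yaw": 0},
  {"dp": [2,-1,50],"yaw": 0},
  {"dp": [2,-1,50],"yaw": 0},
])

```text
clock: 14.58
eef_pos: [621.6, -289.8, 11.0]
tcp_rot: [-3.142, 0.001, 2.78]
contact_force: [-0.2, 0.2, 0.9]
opening: 0.599
grasp_force: 0.0
```

Call:
carry_out([
  {"dp": [0,0,0],"yaw": 0},
  {"dp": [0,0,0],"yaw": 0},
  {"dp": [0,0,0],"yaw": 0},
  {"dp": [0,0,0],"yaw": 0},
  {"dp": [0,0,0],"yaw": 0},
], fingers=-1, grip_force=40)

```text
clock: 15.2
eef_pos: [621.3, -289.7, 11.0]
tcp_rot: [-3.142, 0.001, 2.78]
contact_force: [-1.8, 0.7, 6.0]
opening: 0.188
grasp_force: 39.1
```

Call:
carry_out([
  {"dp": [0,0,-25],"yaw": 0},
  {"dp": [0,0,-60],"yaw": 0},
  {"dp": [0,0,-90],"yaw": 0},
  {"dp": [0,0,-90],"yaw": 0},
  {"dp": [0,0,-90],"yaw": 0},
  {"dp": [0,0,-90],"yaw": 0},
])

```text
clock: 15.95
eef_pos: [620.2, -289.2, 98.8]
tcp_rot: [3.141, -0.002, 2.78]
contact_force: [0.2, 0.0, -0.4]
opening: 0.187
grasp_force: 39.2
```

Run:
```python
from h import *
s=r.sense();print(s["eef_pos"],s["opening"]); g=plan(633,-158,100,159.5);plan(633,-158,18,159.5,g)
im={n:r.grab_frame(n) for n in C}
cv2.imwrite("pics/s5.png",np.hstack([cv2.resize(im["scene"][200:340,130:310],(400,311)),cv2.resize(im["top"][120:260,270:450],(400,311))])[:,:,::-1])
m={"top":bluecup(im["top"],(295,155,360,220)),"scene":bluecup(im["scene"],(205,235,275,310))}
mod=lambda p:np.r_[circ(p[0],p[1],52,49),circ(p[0],p[1],0,44)]
print(sil({"scene":m["scene"]},mod,[635,-160],[10,10]))
```

```text
[ 620.16704083 -289.17219395   98.79016556] 0.1869272651947429
dp [34.4, 127.2, -1.2] yaw -0.2
dp [0.0, 0.0, 82.0] yaw 0.0
(array([ 631.53782845, -160.43344021]), np.float64(0.11521603005635561))
```

View pics/s5.png

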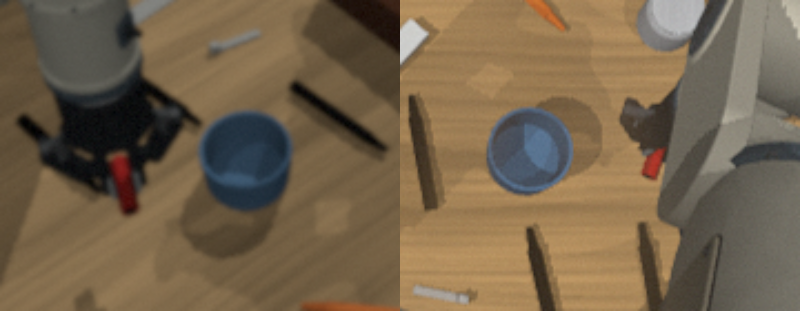

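The sleeve is held level between the fingers (left crop (122,180)), and the cup stands free at (245,160).

Call:
carry_out([
  {"dp": [14,50,-2],"yaw": 0},
  {"dp": [27,100,-2],"yaw": 0},
  {"dp": [34,127,-2],"yaw": 0},
  {"dp": [34,127,-2],"yaw": 0},
  {"dp": [34,127,0],"yaw": 0},
  {"dp": [34,127,0],"yaw": 0},
])

```text
clock: 16.8
eef_pos: [633.8, -159.8, 99.8]
tcp_rot: [-3.141, -0.001, 2.779]
contact_force: [-0.5, -0.2, -1.0]
opening: 0.189
grasp_force: 39.2
```

Run:
```python
from h import *
s=r.sense();print(s["eef_pos"],s["opening"]); plan(633,-158.5,18,159.3)
a,b=r.grab_frame("top"),r.grab_frame("scene")
p=np.argwhere(redmask(a)[150:230,290:370])[:,::-1]+[290,150];q=np.argwhere(redmask(b)[200:310,190:290])[:,::-1]+[190,200]
print(len(p),len(q)); 
if len(p)>5:print(ends(p.astype(float)))
c=ends(q.astype(float));print(c,unproj("scene",c[:3],s["eef_pos"][2]-3))
```

```text
[ 633.81501946 -159.77349598   99.81055047] 0.1893254205685756
dp [1.2, 0.9, 81.8] yaw -0.1
0 132
(array([238.37878788, 254.32575758]), array([235.3275373 , 242.65298319]), array([241.27497457, 265.40532411]), np.float64(23.516824352008992), np.float64(6.995303273244235)) [[ 630.45439279 -158.28624223   96.81055047]
 [ 599.55915545 -144.07870816   96.81055047]
 [ 658.61175734 -171.23473368   96.81055047]]
```

Call:
carry_out([
  {"dp": [1,1,30],"yaw": 0},
  {"dp": [1,1,55],"yaw": 0},
  {"dp": [1,1,72],"yaw": 0},
  {"dp": [1,1,81],"yaw": 0},
  {"dp": [1,1,81],"yaw": 0},
  {"dp": [1,1,81],"yaw": 0},
])

```text
clock: 17.65
eef_pos: [634.2, -157.7, 20.1]
tcp_rot: [3.141, 0.001, 2.78]
contact_force: [0.3, 0.4, -0.4]
opening: 0.191
grasp_force: 39.2
```

Call:
carry_out([
  {"dp": [0,0,0],"yaw": 0},
  {"dp": [0,0,0],"yaw": 0},
  {"dp": [0,0,0],"yaw": 0},
  {"dp": [0,0,0],"yaw": 0},
], fingers=-0.3)

```text
clock: 18.15
eef_pos: [633.6, -157.5, 19.4]
tcp_rot: [3.142, 0.0, 2.78]
contact_force: [-0.3, -0.2, -0.0]
opening: 0.35
grasp_force: 0.0
```

Call:
carry_out([
  {"dp": [0,0,-25],"yaw": 0},
  {"dp": [0,0,-70],"yaw": 0},
  {"dp": [0,0,-120],"yaw": 0},
  {"dp": [0,0,-120],"yaw": 0},
  {"dp": [0,0,-120],"yaw": 0},
  {"dp": [0,0,-120],"yaw": 0},
])

```text
clock: 18.9
eef_pos: [632.6, -157.2, 137.7]
tcp_rot: [-3.141, -0.003, 2.78]
contact_force: [0.3, 0.6, 0.0]
opening: 0.349
grasp_force: 0.0
```

Run:
```python
from h import *
g=plan(385,140,140,184)
a,b=r.grab_frame("scene"),r.grab_frame("top");cv2.imwrite("pics/s6.png",np.hstack([cv2.resize(a[230:310,190:290],(400,320)),cv2.resize(b[120:260,170:345],(400,320))])[:,:,::-1])
m={"top":bluecup(b,(295,155,360,220)),"scene":bluecup(a,(205,235,275,310))}
mod=lambda p:np.r_[circ(p[0],p[1],52,49),circ(p[0],p[1],0,44)]
for n in m: print(sil({n:m[n]},mod,[635,-160],[10,10]))
```

```text
dp [336.7, 190.4, -2.3] yaw -24.7
(array([ 625.3125, -145.9375]), np.float64(0.8708399366085579))
(array([ 631.53782845, -160.43344021]), np.float64(0.2273011897307452))
```

View pics/s6.png

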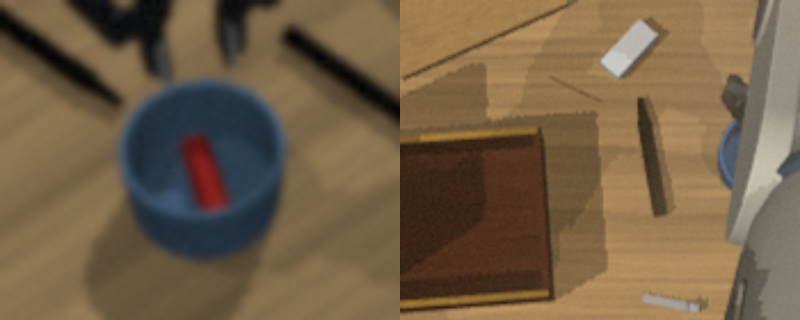

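The sleeve lies flat in the cup (left crop (205,170)). I'll go back for the cover.

Call:
carry_out([
  {"dp": [337,190,-2],"yaw": -24.7},
  {"dp": [337,190,-2],"yaw": -24.7},
  {"dp": [337,190,-2],"yaw": -24.7},
  {"dp": [337,190,-2],"yaw": -24.7},
  {"dp": [337,190,-2],"yaw": -24.7},
  {"dp": [337,190,-2],"yaw": -24.7},
  {"dp": [337,190,-2],"yaw": -24.7},
  {"dp": [337,190,-2],"yaw": -24.7},
  {"dp": [337,190,20],"yaw": -24.7},
  {"dp": [337,190,60],"yaw": -24.7},
  {"dp": [337,190,70],"yaw": -24.7},
  {"dp": [337,190,70],"yaw": -24.7},
], fingers=0.1)

```text
clock: 20.5
eef_pos: [385.9, 138.7, 69.0]
tcp_rot: [-3.141, -0.002, -3.073]
contact_force: [-0.1, 0.2, 0.3]
opening: 0.549
grasp_force: 0.0
```

Call:
carry_out([
  {"dp": [0,0,0],"yaw": 0},
  {"dp": [0,0,0],"yaw": 0},
])

```text
clock: 20.75
eef_pos: [386.4, 139.6, 70.2]
tcp_rot: [3.141, 0.002, -3.072]
contact_force: [-0.3, -0.6, 0.5]
opening: 0.547
grasp_force: 0.0
```

Run:
```python
from h import *
print(r.sense()["eef_pos"]);plan(385,140.2,20.5,184)
```

```text
[386.38831136 139.62042389  70.21098459]
dp [1.3, 0.7, 49.7] yaw -0.0
```

Call:
carry_out([
  {"dp": [1,1,30],"yaw": 0},
  {"dp": [1,1,49],"yaw": 0},
  {"dp": [1,1,49],"yaw": 0},
  {"dp": [1,1,49],"yaw": 0},
])

```text
clock: 21.25
eef_pos: [385.0, 140.6, 21.1]
tcp_rot: [3.141, 0.001, -3.072]
contact_force: [0.3, 0.3, 0.7]
opening: 0.548
grasp_force: 0.0
```

Call:
carry_out([
  {"dp": [0,0,0],"yaw": 0},
  {"dp": [0,0,0],"yaw": 0},
  {"dp": [0,0,0],"yaw": 0},
  {"dp": [0,0,0],"yaw": 0},
  {"dp": [0,0,0],"yaw": 0},
], fingers=-1, grip_force=60)

```text
clock: 21.88
eef_pos: [385.1, 140.6, 21.2]
tcp_rot: [3.141, 0.001, -3.072]
contact_force: [-0.9, -0.7, 10.4]
opening: 0.24
grasp_force: 58.2
```

Call:
carry_out([
  {"dp": [0,0,-30],"yaw": 0},
  {"dp": [0,0,-80],"yaw": 0},
  {"dp": [0,0,-115],"yaw": 0},
  {"dp": [0,0,-115],"yaw": 0},
  {"dp": [0,0,-115],"yaw": 0},
  {"dp": [0,0,-115],"yaw": 0},
])

```text
clock: 22.62
eef_pos: [383.7, 140.1, 134.3]
tcp_rot: [-3.141, -0.002, -3.072]
contact_force: [0.7, -0.6, -0.8]
opening: 0.234
grasp_force: 58.8
```

Run:
```python
from h import *
s=r.sense();print(s["eef_pos"],s["opening"]);g=plan(633,-158.5,135,160)
```

```text
[383.6523318  140.0721668  134.27277643] 0.2342972178942545
dp [-228.0, -315.2, -0.7] yaw 24.0
```

Call:
carry_out([
  {"dp": [-228,-315,0],"yaw": 24},
  {"dp": [-228,-315,0],"yaw": 24},
  {"dp": [-228,-315,0],"yaw": 24},
  {"dp": [-228,-315,0],"yaw": 24},
  {"dp": [-228,-315,0],"yaw": 24},
  {"dp": [-228,-315,0],"yaw": 24},
  {"dp": [-228,-315,0],"yaw": 24},
  {"dp": [-228,-315,0],"yaw": 24},
  {"dp": [-228,-315,0],"yaw": 24},
  {"dp": [-228,-315,0],"yaw": 24},
  {"dp": [-228,-315,0],"yaw": 24},
  {"dp": [-228,-315,0],"yaw": 24},
])

```text
clock: 24.12
eef_pos: [633.8, -157.6, 135.5]
tcp_rot: [3.142, 0.0, 2.793]
contact_force: [0.3, -0.1, -0.4]
opening: 0.234
grasp_force: 59.0
```

Run:
```python
from h import *
s=r.sense();print(s["eef_pos"],s["opening"],s["contact_force"])
a,b=r.grab_frame("scene"),r.grab_frame("top");cv2.imwrite("pics/scene7.png",a[:,:,::-1]);cv2.imwrite("pics/top7.png",b[:,:,::-1])
# overlay: predicted disc (origin z = tcp-21+0) and cup rim
e=s["eef_pos"];zo=e[2]-21
for n,im in(("scene",a),("top",b)):
    for P,col in((circ(e[0],e[1],zo+10,53),(0,255,0)),(circ(633,-158.5,52,49),(255,255,0))):
        cv2.polylines(im,[(proj(n,P)*8).astype(np.int32)],True,col,1,cv2.LINE_AA,3)
cv2.imwrite("pics/s7.png",np.hstack([cv2.resize(a[210:310,180:300],(480,400)),cv2.resize(b[150:230,290:370],(320,400)[:2] if 0 else (300,300)).repeat(1,0)[:300] if 0 else cv2.resize(b[140:240,285:365],(320,400))])[:,:,::-1])
```

```text
[ 633.76355244 -157.57169082  135.54330542] 0.23405939220020275 [ 0.2724913  -0.10866839 -0.44793137]
```

View pics/s7.png

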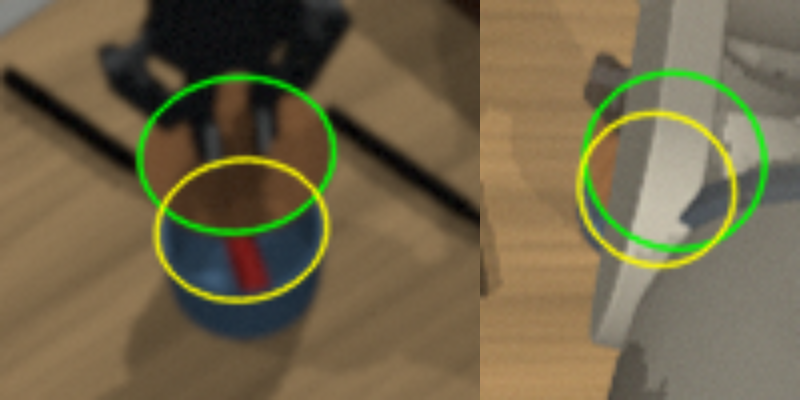

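The cover hangs over the cup: the disc matches the green prediction and the cup's rim is near the yellow. I'll refine both numerically in the scene view.

Run:
```python
from h import *
a=cv2.imread("pics/scene7.png")[:,:,::-1].copy(); hsv=cv2.cvtColor(a,cv2.COLOR_RGB2HSV); e=r.sense()["eef_pos"]
# disc: reddish-brown hue lower than table, connected
h=hsv[...,0].astype(int);v=hsv[...,2]
for y in range(242,262,4): print(y,[(int(h[y,x]),int(hsv[y,x,1]),int(v[y,x])) for x in list(range(209,222,1))])
for y in range(242,262,4): print(y,[(int(h[y,x]),int(hsv[y,x,1]),int(v[y,x])) for x in list(range(256,270,1))])
G=proj("scene",circ(e[0],e[1],e[2]-21+10,53));G2=proj("scene",circ(e[0],e[1],e[2]-21+4,53))
hm=hullmask("scene",np.r_[circ(e[0],e[1],e[2]-11,53),circ(e[0],e[1],e[2]-17,53)])
for y in range(242,262,4): w=np.where(hm[y])[0];print(y,w.min(),w.max())
m=bluecup(cv2.imread("pics/scene0.png")[:,:,::-1].copy(),(205,235,275,310))
hc=hullmask("scene",np.r_[circ(633,-158.5,52,49),circ(633,-158.5,0,44)])
for y in range(252,294,5): w=np.where(hc[y])[0];u=np.where(m[y])[0];print(y,w.min(),w.max(),u.min() if len(u) else 0,u.max() if len(u) else 0)
for k in(m,hc): print(np.where(k.any(1))[0][[0,-1]])
m=bluecup(cv2.imread("pics/top0.png")[:,:,::-1].copy(),(295,155,360,220))
hc=hullmask("top",np.r_[circ(633,-158.5,52,49),circ(633,-158.5,0,44)])
for k in(m,hc): print("top",np.where(k.any(1))[0][[0,-1]],np.where(k.any(0))[0][[0,-1]])
```

```text
242 [(17, 105, 139), (18, 104, 137), (17, 104, 137), (17, 108, 135), (17, 101, 137), (17, 106, 135), (18, 105, 136), (17, 111, 129), (15, 129, 117), (14, 139, 103), (15, 142, 88), (13, 140, 71), (13, 125, 61)]
246 [(19, 112, 32), (18, 106, 53), (19, 108, 78), (17, 108, 102), (18, 107, 119), (18, 112, 128), (15, 120, 125), (14, 135, 117), (13, 141, 114), (14, 141, 114), (14, 142, 113), (14, 146, 110), (13, 142, 113)]
250 [(14, 111, 30), (9, 99, 18), (0, 36, 7), (8, 113, 9), (15, 155, 23), (12, 127, 62), (13, 136, 94), (15, 144, 106), (14, 141, 114), (15, 150, 112), (13, 144, 113), (13, 141, 112), (14, 146, 112)]
254 [(18, 104, 101), (18, 102, 100), (18, 109, 96), (17, 111, 92), (18, 107, 81), (16, 121, 78), (15, 138, 89), (14, 141, 103), (14, 137, 112), (14, 143, 114), (14, 146, 112), (14, 144, 113), (15, 145, 111)]
258 [(18, 104, 135), (17, 107, 134), (18, 108, 125), (17, 106, 120), (17, 106, 113), (18, 109, 105), (17, 107, 100), (16, 121, 93), (14, 131, 97), (14, 145, 102), (14, 141, 110), (14, 145, 109), (14, 143, 105)]
242 [(14, 148, 102), (13, 147, 99), (14, 143, 98), (14, 147, 9
[... 646 characters left out ...]
41, 94), (14, 140, 91), (14, 118, 99), (16, 113, 117), (17, 107, 133), (17, 108, 137), (17, 105, 139), (17, 105, 136), (18, 107, 134), (18, 102, 132), (17, 103, 126)]
258 [(14, 140, 100), (14, 142, 95), (14, 130, 88), (15, 116, 90), (16, 107, 105), (16, 106, 123), (17, 104, 132), (17, 105, 129), (17, 104, 127), (18, 107, 126), (18, 107, 126), (18, 103, 124), (17, 106, 123), (16, 105, 124)]
242 216 262
246 215 263
250 215 263
254 215 262
258 216 260
252 229 252 233 251
257 223 258 225 257
262 220 261 221 260
267 219 261 219 261
272 219 261 220 259
277 221 260 222 258
282 223 259 224 257
287 225 257 226 255
292 230 252 233 248
[251 293]
[249 295]
top [169 206] [310 347]
top [168 208] [309 348]
```

Call:
carry_out([
  {"dp": [0,-1,25],"yaw": 0},
  {"dp": [0,-1,45],"yaw": 0},
  {"dp": [0,-1,56],"yaw": 0},
  {"dp": [0,-1,60],"yaw": 0},
  {"dp": [0,-1,62],"yaw": 0},
  {"dp": [0,-1,64],"yaw": 0},
  {"dp": [0,-1,66],"yaw": 0},
  {"dp": [0,-1,66],"yaw": 0},
])

```text
clock: 25.22
eef_pos: [633.8, -159.0, 69.7]
tcp_rot: [3.142, 0.001, 2.792]
contact_force: [-0.6, 0.2, 1.3]
opening: 0.238
grasp_force: 59.4
```

Run:
```python
from h import *
s=r.sense();print(s["eef_pos"],s["opening"],s["contact_force"],s["wrist_torque"])
```

```text
[ 633.76681466 -159.02846089   69.70905946] 0.23757555577917983 [-0.63578126  0.1929598   1.32408873] [ 0.00995251  0.03637761 -0.00549724]
```

Call:
carry_out([
  {"dp": [0,0,1],"yaw": 0},
  {"dp": [0,0,1],"yaw": 0},
])

```text
clock: 25.48
eef_pos: [633.8, -159.0, 69.7]
tcp_rot: [3.142, 0.001, 2.792]
contact_force: [-4.3, 1.2, 9.7]
opening: 0.235
grasp_force: 60.3
```

Call:
carry_out([
  {"dp": [0,0,0],"yaw": 0},
  {"dp": [0,0,0],"yaw": 0},
  {"dp": [0,0,0],"yaw": 0},
], fingers=0)

```text
clock: 25.85
eef_pos: [633.4, -159.0, 68.1]
tcp_rot: [-3.142, -0.0, 2.792]
contact_force: [-0.0, -0.0, 0.2]
opening: 0.503
grasp_force: 0.0
```

Call:
carry_out([
  {"dp": [0,0,-25],"yaw": 0},
  {"dp": [0,0,-60],"yaw": 0},
  {"dp": [-60,60,-110],"yaw": 0},
  {"dp": [-120,60,-130],"yaw": 0},
  {"dp": [-120,60,-130],"yaw": 0},
  {"dp": [-120,60,-130],"yaw": 0},
  {"dp": [-120,60,-130],"yaw": 0},
])

```text
clock: 26.72
eef_pos: [765.4, -143.5, 197.0]
tcp_rot: [-3.141, -0.002, 2.792]
contact_force: [-0.4, 0.2, 0.2]
opening: 0.5
grasp_force: 0.0
```

Run:
```python
from h import *
s=r.sense();print(s["eef_pos"])
im={n:r.grab_frame(n) for n in C}
for n in C: cv2.imwrite(f"pics/{n}8.png",im[n][:,:,::-1])
cv2.imwrite("pics/s8.png",np.hstack([cv2.resize(im["scene"][200:330,80:310],(480,271)),cv2.resize(im["top"][160:285,265:440],(320,229)).copy() if 0 else cv2.resize(im["top"][160:285,265:440],(320,271))])[:,:,::-1])
```

```text
[ 765.40436686 -143.53185271  197.00793074]
```

View pics/s8.png

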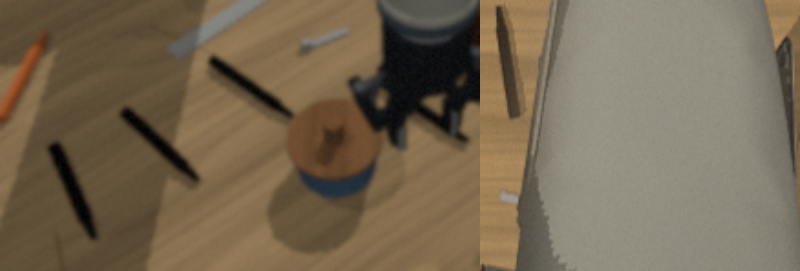

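The cover sits level on the cup, at the seated height of 69.7 with firm contact. I'll move off over the box and measure the black barrels afresh.

```bash
cat >> h.py <<'E'
def bars(show=True):
    im={n:r.grab_frame(n) for n in C}; out=[]
    mt=(im["top"].max(2)<64); ms=black(im["scene"])
    for sc in blobs(ms,80,400):
        c,a,b,L,w=ends(sc)
        if not(35<L<60 and w<10): continue
        P=unproj("scene",[a,b],7); d=P[1]-P[0]
        if d[0]<0: d=-d
        if not 110<np.hypot(*d[:2])<160 or P[:,0].max()>760 : continue
        m=P.mean(0); x0=[m[0],m[1],np.arctan2(d[1],d[0])]
        M=np.zeros_like(ms); M[sc[:,1].astype(int),sc[:,0].astype(int)]=1
        mod=lambda p:np.r_[hexbar(p[0],p[1],p[2],-69,45,7,8),hexbar(p[0],p[1],p[2],45,69,7,3)]
        s1,f1=sil({"scene":M},mod,x0,[5,5,.05])
        K2=hullmask("top",np.r_[hexbar(*s1,-80,80,7,25)]); T=mt&K2
        bb=blobs(T,60,600); s2=None
        if bb:
            c2=max(bb,key=len); q=ends(c2); 
            T=np.zeros_like(mt);T[c2[:,1].astype(int),c2[:,0].astype(int)]=1
            s2,f2=sil({"top":T},mod,s1,[5,5,.05]); 
        print("scene",s1[:2].round(0),np.degrees(s1[2]).round(1),round(f1,2),"top",None if s2 is None else (s2[:2].round(0),np.degrees(s2[2]).round(1),round(f2,2)))
    return out
E
python3 - <<'E'
from h import *
plan(520,60,200,185)
E
```

```text
dp [300.1, 107.3, -2.8] yaw -25.0
```

Call:
carry_out([
  {"dp": [300,107,-3],"yaw": -25},
  {"dp": [300,107,-3],"yaw": -25},
  {"dp": [300,107,-3],"yaw": -25},
  {"dp": [300,107,-3],"yaw": -25},
  {"dp": [300,107,-3],"yaw": -25},
  {"dp": [300,107,-3],"yaw": -25},
  {"dp": [300,107,-3],"yaw": -25},
  {"dp": [300,107,-3],"yaw": -25},
], fingers=0)

```text
clock: 27.82
eef_pos: [522.5, 58.9, 201.4]
tcp_rot: [-3.141, 0.001, -3.055]
contact_force: [0.4, -0.5, 0.2]
opening: 0.502
grasp_force: 0.0
```

Run:
```python
from h import *
bars()
```

```text
scene [ 479. -173.] 12.3 0.41 top (array([ 483., -175.]), np.float64(11.1), np.float64(0.32))
scene [638. -36.] 7.2 0.39 top (array([643., -35.]), np.float64(10.7), np.float64(0.71))
scene [ 483. -299.] 7.4 0.37 top None
scene [ 475. -404.] -7.7 0.3 top (array([ 481., -404.]), np.float64(-7.3), np.float64(0.27))
```

```bash
cat > place.py <<'E'
from fit import *
BOX=(556.9,228.6,.069)
def slot(k): # TCP x,y for barrel origin in slot k
    return world(BOX,[[-7,(-100,-55,-10,35)[k],0]])[0,:2]
E
python3 - <<'E'
from h import *
g=plan(634,-36.5,70,188.5)
from place import slot
print(slot(0))
E
```

```text
dp [-103.1, -104.5, 131.1] yaw -3.6
[556.81118304 128.35533874]
```

Call:
carry_out([
  {"dp": [-50,-52,20],"yaw": -3.6},
  {"dp": [-90,-90,50],"yaw": -3.6},
  {"dp": [-103,-104,100],"yaw": -3.6},
  {"dp": [-103,-104,131],"yaw": -3.6},
  {"dp": [-103,-104,131],"yaw": -3.6},
  {"dp": [-103,-104,131],"yaw": -3.6},
  {"dp": [-103,-104,131],"yaw": -3.6},
  {"dp": [-103,-104,131],"yaw": -3.6},
])

```text
clock: 28.92
eef_pos: [633.9, -34.9, 71.8]
tcp_rot: [-3.141, 0.002, -2.991]
contact_force: [0.0, 0.1, 0.2]
opening: 0.494
grasp_force: 0.0
```

Run:
```python
from h import *
print(r.sense()["eef_pos"])
g=plan(634,-36.5,11,188.5)
```

```text
[633.92742821 -34.92635657  71.82977112]
dp [0.2, -1.6, 60.8] yaw 0.1
```

Call:
carry_out([
  {"dp": [0,-2,30],"yaw": 0},
  {"dp": [0,-2,52],"yaw": 0},
  {"dp": [0,-2,60],"yaw": 0},
  {"dp": [0,-2,60],"yaw": 0},
  {"dp": [0,-2,60],"yaw": 0},
])

```text
clock: 29.55
eef_pos: [634.2, -37.0, 11.4]
tcp_rot: [-3.141, 0.001, -2.992]
contact_force: [0.7, -0.5, -0.3]
opening: 0.503
grasp_force: 0.0
```

Call:
carry_out([
  {"dp": [0,0,0],"yaw": 0},
  {"dp": [0,0,0],"yaw": 0},
  {"dp": [0,0,0],"yaw": 0},
  {"dp": [0,0,0],"yaw": 0},
  {"dp": [0,0,0],"yaw": 0},
], fingers=-1, grip_force=60)

```text
clock: 30.18
eef_pos: [634.0, -37.1, 11.3]
tcp_rot: [-3.141, 0.001, -2.992]
contact_force: [-2.0, -0.1, 5.6]
opening: 0.154
grasp_force: 58.6
```

Call:
carry_out([
  {"dp": [0,0,-25],"yaw": 0},
  {"dp": [0,0,-70],"yaw": 0},
  {"dp": [0,0,-120],"yaw": 0},
  {"dp": [0,0,-120],"yaw": 0},
  {"dp": [0,0,-120],"yaw": 0},
  {"dp": [0,0,-120],"yaw": 0},
])

```text
clock: 30.92
eef_pos: [632.4, -37.0, 128.7]
tcp_rot: [3.141, -0.003, -2.992]
contact_force: [-0.2, -0.0, 0.2]
opening: 0.152
grasp_force: 59.0
```

Run:
```python
from h import *
print(r.sense()["eef_pos"])
g=plan(556.8,128.4,131,184); bars()
```

```text
[632.39086951 -37.0248022  128.74935471]
dp [50.1, 174.9, -2.3] yaw 4.6
scene [ 485. -172.] 10.1 0.41 top None
scene [ 483. -300.] 7.3 0.35 top None
scene [ 476. -405.] -8.2 0.3 top (array([ 478., -405.]), np.float64(-8.6), np.float64(0.27))
```

Call:
carry_out([
  {"dp": [16,55,-2],"yaw": 4.6},
  {"dp": [33,115,-2],"yaw": 4.6},
  {"dp": [50,175,-2],"yaw": 4.6},
  {"dp": [50,175,-2],"yaw": 4.6},
  {"dp": [50,175,0],"yaw": 4.6},
  {"dp": [50,175,20],"yaw": 4.6},
  {"dp": [50,175,40],"yaw": 4.6},
  {"dp": [50,175,40],"yaw": 4.6},
  {"dp": [50,175,40],"yaw": 4.6},
  {"dp": [50,175,40],"yaw": 4.6},
])

```text
clock: 32.28
eef_pos: [558.6, 128.2, 91.1]
tcp_rot: [3.141, 0.001, -3.073]
contact_force: [0.4, 0.3, 0.7]
opening: 0.153
grasp_force: 59.0
```

Run:
```python
from h import *
s=r.sense();print(s["eef_pos"],s["opening"])
plan(556.8,128.4,20,184)
a=r.grab_frame("scene");cv2.imwrite("pics/sceneB.png",a[:,:,::-1])
m=black(a)
for p in blobs(m[150:215,250:360],30,900): c=ends(p);print(c[1]+[250,150],c[2]+[250,150],c[3:])
e=s["eef_pos"];A=3.96*np.pi/180
P=[[e[0]+u*np.cos(A),e[1]+u*np.sin(A),e[2]-4.3] for u in(-62,76)];print(proj("scene",P))
```

```text
[558.64281523 128.24038538  91.05422275] 0.1527487226079033
dp [1.8, 0.3, 71.1] yaw -0.0
[272.67875644 187.94540773] [315.97172048 217.02015466] (np.float64(52.14999179832231), np.float64(15.024806883023414))
[361.3535284 196.1417478] [333.98217363 216.64602273] (np.float64(34.19965427155271), np.float64(10.175049587456535))
[[293.85635806 170.67041815]
 [332.46059371 198.08643257]]
```

Call:
carry_out([
  {"dp": [2,0,20],"yaw": 0},
  {"dp": [2,0,40],"yaw": 0},
  {"dp": [2,0,58],"yaw": 0},
  {"dp": [2,0,67],"yaw": 0},
  {"dp": [2,0,70],"yaw": 0},
  {"dp": [2,0,70],"yaw": 0},
  {"dp": [2,0,70],"yaw": 0},
])

```text
clock: 33.2
eef_pos: [556.3, 128.4, 20.8]
tcp_rot: [3.142, 0.001, -3.072]
contact_force: [0.2, 0.3, 0.6]
opening: 0.151
grasp_force: 59.7
```

Call:
carry_out([
  {"dp": [0,0,0],"yaw": 0},
  {"dp": [0,0,0],"yaw": 0},
  {"dp": [0,0,0],"yaw": 0},
  {"dp": [0,0,0],"yaw": 0},
], fingers=-0.4)

```text
clock: 33.7
eef_pos: [557.4, 132.1, 22.6]
tcp_rot: [3.137, 0.004, -3.073]
contact_force: [-6.6, 24.5, 15.4]
opening: 0.299
grasp_force: 0.0
```

Call:
carry_out([
  {"dp": [0,0,-30],"yaw": 0},
  {"dp": [0,0,-80],"yaw": 0},
  {"dp": [0,0,-130],"yaw": 0},
  {"dp": [0,0,-160],"yaw": 0},
  {"dp": [0,0,-160],"yaw": 0},
  {"dp": [0,0,-160],"yaw": 0},
  {"dp": [0,0,-160],"yaw": 0},
])

```text
clock: 34.58
eef_pos: [555.1, 128.1, 178.9]
tcp_rot: [-3.141, -0.002, -3.072]
contact_force: [0.8, 0.1, -0.1]
opening: 0.299
grasp_force: 0.0
```

Run:
```python
from h import *
print(r.sense()["eef_pos"]);bars()
for n in C: cv2.imwrite(f"pics/{n}9.png",r.grab_frame(n)[:,:,::-1])
a=cv2.imread("pics/scene9.png");b=cv2.imread("pics/top9.png")
cv2.imwrite("pics/s9.png",np.hstack([cv2.resize(a[120:240,250:370],(400,400)),cv2.resize(b[140:280,200:340],(400,400))]))
```

```text
[555.06341009 128.14047385 178.93664567]
scene [ 481. -174.] 9.4 0.41 top (array([ 483., -174.]), np.float64(12.0), np.float64(0.3))
scene [ 483. -300.] 7.5 0.36 top None
scene [ 475. -405.] -7.8 0.29 top (array([ 481., -405.]), np.float64(-8.5), np.float64(0.23))
```

View pics/s9.png

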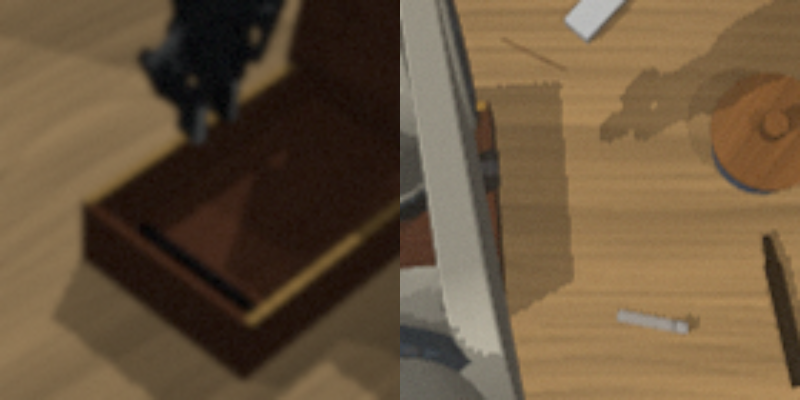

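The barrel lies flat along the box's -y wall (left crop (145,228) to (250,300)), and the cover sits seated on the cup (right crop (770,125)). Next is barrel 1 at mid (482,-174).

```bash
sed -i 's/(-100,-55,-10,35)/(-100,-48,-5,38)/' place.py
python3 - <<'E'
from h import *
from place import slot
g=plan(475.6,-175.3,65,191);plan(475.6,-175.3,11,191,g)
for k in(1,2,3):
    s=slot(k);print(s)
E
```

```text
dp [100.9, -297.3, 114.5] yaw -7.0
dp [-0.0, 0.0, 54.0] yaw 0
[553.22602944 180.23160184]
[550.2613832  223.12928095]
[547.29673695 266.02696005]
```

Call:
carry_out([
  {"dp": [20,-58,0],"yaw": -7},
  {"dp": [40,-116,0],"yaw": -7},
  {"dp": [60,-174,10],"yaw": -7},
  {"dp": [80,-232,30],"yaw": -7},
  {"dp": [100,-290,50],"yaw": -7},
  {"dp": [101,-297,90],"yaw": -7},
  {"dp": [101,-297,115],"yaw": -7},
  {"dp": [101,-297,115],"yaw": -7},
  {"dp": [101,-297,115],"yaw": -7},
  {"dp": [101,-297,115],"yaw": -7},
  {"dp": [101,-297,115],"yaw": -7},
], fingers=0)

```text
clock: 36.15
eef_pos: [476.5, -174.9, 66.2]
tcp_rot: [-3.141, 0.001, -2.949]
contact_force: [0.5, 0.4, -0.5]
opening: 0.5
grasp_force: 0.0
```

Run:
```python
from h import *
print(r.sense()["eef_pos"]);g=plan(475.6,-175.3,11,191)
```

```text
[ 476.45722442 -174.89405165   66.18528725]
dp [0.9, -0.2, 55.2] yaw 0.0
```

Call:
carry_out([
  {"dp": [0,0,30],"yaw": 0},
  {"dp": [0,0,48],"yaw": 0},
  {"dp": [0,0,55],"yaw": 0},
  {"dp": [0,0,55],"yaw": 0},
  {"dp": [0,0,55],"yaw": 0},
])

```text
clock: 36.78
eef_pos: [476.3, -175.1, 11.0]
tcp_rot: [-3.141, 0.001, -2.95]
contact_force: [-0.6, -0.3, 0.6]
opening: 0.5
grasp_force: 0.0
```

Call:
carry_out([
  {"dp": [0,0,0],"yaw": 0},
  {"dp": [0,0,0],"yaw": 0},
  {"dp": [0,0,0],"yaw": 0},
  {"dp": [0,0,0],"yaw": 0},
  {"dp": [0,0,0],"yaw": 0},
], fingers=-1, grip_force=60)

```text
clock: 37.4
eef_pos: [476.2, -175.1, 11.1]
tcp_rot: [-3.141, 0.001, -2.95]
contact_force: [-1.2, 0.9, 7.9]
opening: 0.157
grasp_force: 58.6
```

Call:
carry_out([
  {"dp": [0,0,-25],"yaw": 0},
  {"dp": [0,0,-70],"yaw": 0},
  {"dp": [0,0,-120],"yaw": 0},
  {"dp": [0,0,-120],"yaw": 0},
  {"dp": [0,0,-120],"yaw": 0},
  {"dp": [0,0,-120],"yaw": 0},
])

```text
clock: 38.15
eef_pos: [474.8, -174.6, 129.0]
tcp_rot: [3.14, -0.002, -2.95]
contact_force: [-0.6, -0.0, -1.2]
opening: 0.15
grasp_force: 59.1
```

Run:
```python
from h import *
print(r.sense()["eef_pos"])
g=plan(553.2,180.2,131,184); bars()
```

```text
[ 474.8263495  -174.5846971   129.02507995]
dp [-144.5, 333.3, -2.0] yaw 7.0
scene [ 485. -301.] 8.0 0.34 top (array([ 486., -299.]), np.float64(7.6), np.float64(0.81))
scene [ 477. -406.] -7.9 0.33 top None
```

Call:
carry_out([
  {"dp": [-22,50,-2],"yaw": 7},
  {"dp": [-46,105,-2],"yaw": 7},
  {"dp": [-70,162,-2],"yaw": 7},
  {"dp": [-94,218,-2],"yaw": 7},
  {"dp": [-120,276,-2],"yaw": 7},
  {"dp": [-145,333,-2],"yaw": 7},
  {"dp": [-145,333,0],"yaw": 7},
  {"dp": [-145,333,20],"yaw": 7},
  {"dp": [-145,333,40],"yaw": 7},
  {"dp": [-145,333,40],"yaw": 7},
  {"dp": [-145,333,40],"yaw": 7},
  {"dp": [-145,333,40],"yaw": 7},
])

```text
clock: 39.75
eef_pos: [555.2, 179.5, 91.0]
tcp_rot: [3.141, 0.001, -3.072]
contact_force: [-0.1, -0.1, -0.8]
opening: 0.153
grasp_force: 59.2
```

Run:
```python
from h import *
s=r.sense();print(s["eef_pos"],s["opening"])
plan(553.2,180.2,20,184)
```

```text
[555.18477987 179.47607416  91.03373777] 0.15286679078631232
dp [1.9, 0.9, 71.0] yaw -0.0
```

Call:
carry_out([
  {"dp": [2,1,20],"yaw": 0},
  {"dp": [2,1,40],"yaw": 0},
  {"dp": [2,1,58],"yaw": 0},
  {"dp": [2,1,67],"yaw": 0},
  {"dp": [2,1,70],"yaw": 0},
  {"dp": [2,1,70],"yaw": 0},
  {"dp": [2,1,70],"yaw": 0},
])

```text
clock: 40.62
eef_pos: [553.0, 180.6, 20.8]
tcp_rot: [3.141, 0.001, -3.072]
contact_force: [-0.1, 0.5, -0.5]
opening: 0.144
grasp_force: 59.2
```

Call:
carry_out([
  {"dp": [0,0,0],"yaw": 0},
  {"dp": [0,0,0],"yaw": 0},
  {"dp": [0,0,0],"yaw": 0},
  {"dp": [0,0,0],"yaw": 0},
], fingers=-0.4)

```text
clock: 41.12
eef_pos: [552.6, 180.5, 20.3]
tcp_rot: [3.142, 0.0, -3.072]
contact_force: [0.4, -0.0, -0.4]
opening: 0.299
grasp_force: 0.0
```

Call:
carry_out([
  {"dp": [0,0,-30],"yaw": 0},
  {"dp": [0,0,-80],"yaw": 0},
  {"dp": [0,0,-130],"yaw": 0},
  {"dp": [0,0,-160],"yaw": 0},
  {"dp": [0,0,-160],"yaw": 0},
  {"dp": [0,0,-160],"yaw": 0},
  {"dp": [0,0,-160],"yaw": 0},
])

```text
clock: 42.0
eef_pos: [551.7, 180.2, 178.8]
tcp_rot: [-3.141, -0.002, -3.072]
contact_force: [-0.1, -0.3, -0.9]
opening: 0.299
grasp_force: 0.0
```

Run:
```python
from h import *
print(r.sense()["eef_pos"]);bars();plan(478.5,-301,65,187.5)
```

```text
[551.73445966 180.16488916 178.7767568 ]
scene [ 485. -302.] 7.1 0.36 top None
scene [ 478. -406.] -9.1 0.29 top (array([ 478., -405.]), np.float64(-8.1), np.float64(0.25))
dp [106.8, -475.0, 114.0] yaw -3.5
```

Call:
carry_out([
  {"dp": [14,-60,0],"yaw": -3.5},
  {"dp": [27,-120,0],"yaw": -3.5},
  {"dp": [40,-180,0],"yaw": -3.5},
  {"dp": [54,-240,0],"yaw": -3.5},
  {"dp": [67,-300,0],"yaw": -3.5},
  {"dp": [80,-360,20],"yaw": -3.5},
  {"dp": [94,-420,50],"yaw": -3.5},
  {"dp": [107,-475,80],"yaw": -3.5},
  {"dp": [107,-475,114],"yaw": -3.5},
  {"dp": [107,-475,114],"yaw": -3.5},
  {"dp": [107,-475,114],"yaw": -3.5},
  {"dp": [107,-475,114],"yaw": -3.5},
], fingers=0)

```text
clock: 43.6
eef_pos: [480.0, -300.5, 67.8]
tcp_rot: [-3.14, 0.002, -3.01]
contact_force: [-0.2, 0.8, 0.1]
opening: 0.501
grasp_force: 0.0
```

Call:
carry_out([
  {"dp": [0,0,0],"yaw": 0},
  {"dp": [0,0,0],"yaw": 0},
])

```text
clock: 43.85
eef_pos: [479.4, -300.7, 67.1]
tcp_rot: [-3.141, 0.001, -3.01]
contact_force: [-0.0, 0.4, 0.5]
opening: 0.502
grasp_force: 0.0
```

Run:
```python
from h import *
print(r.sense()["eef_pos"]);g=plan(479,-302,11,187.5)
```

```text
[ 479.37140676 -300.65215883   67.05747986]
dp [0.5, -1.3, 56.1] yaw 0.0
```

Call:
carry_out([
  {"dp": [0,-1,30],"yaw": 0},
  {"dp": [0,-1,48],"yaw": 0},
  {"dp": [0,-1,56],"yaw": 0},
  {"dp": [0,-1,56],"yaw": 0},
  {"dp": [0,-1,56],"yaw": 0},
])

```text
clock: 44.48
eef_pos: [479.4, -302.1, 10.8]
tcp_rot: [-3.141, 0.001, -3.011]
contact_force: [-0.8, 0.4, 0.4]
opening: 0.5
grasp_force: 0.0
```

Call:
carry_out([
  {"dp": [0,0,0],"yaw": 0},
  {"dp": [0,0,0],"yaw": 0},
  {"dp": [0,0,0],"yaw": 0},
  {"dp": [0,0,0],"yaw": 0},
  {"dp": [0,0,0],"yaw": 0},
], fingers=-1, grip_force=60)

```text
clock: 45.1
eef_pos: [479.4, -302.1, 11.1]
tcp_rot: [-3.141, 0.001, -3.011]
contact_force: [-0.8, 0.2, 5.8]
opening: 0.156
grasp_force: 58.6
```

Call:
carry_out([
  {"dp": [0,0,-25],"yaw": 0},
  {"dp": [0,0,-70],"yaw": 0},
  {"dp": [0,0,-120],"yaw": 0},
  {"dp": [0,0,-120],"yaw": 0},
  {"dp": [0,0,-120],"yaw": 0},
  {"dp": [0,0,-120],"yaw": 0},
])

```text
clock: 45.85
eef_pos: [478.1, -301.3, 128.9]
tcp_rot: [3.14, -0.002, -3.011]
contact_force: [-0.7, 0.9, -0.1]
opening: 0.152
grasp_force: 59.0
```

Run:
```python
from h import *
print(r.sense()["eef_pos"])
g=plan(550.3,223.1,131,184); bars()
```

```text
[ 478.14772236 -301.27429322  128.9254421 ]
dp [-139.8, 510.5, -2.1] yaw 3.5
scene [ 477. -406.] -7.8 0.27 top None
```

Call:
carry_out([
  {"dp": [-14,50,-2],"yaw": 3.5},
  {"dp": [-30,108,-2],"yaw": 3.5},
  {"dp": [-46,166,-2],"yaw": 3.5},
  {"dp": [-62,224,-2],"yaw": 3.5},
  {"dp": [-78,284,-2],"yaw": 3.5},
  {"dp": [-94,342,-2],"yaw": 3.5},
  {"dp": [-110,400,-2],"yaw": 3.5},
  {"dp": [-126,460,-2],"yaw": 3.5},
  {"dp": [-140,511,0],"yaw": 3.5},
  {"dp": [-140,511,10],"yaw": 3.5},
  {"dp": [-140,511,30],"yaw": 3.5},
  {"dp": [-140,511,40],"yaw": 3.5},
])

```text
clock: 47.45
eef_pos: [550.0, 221.8, 88.4]
tcp_rot: [-3.14, -0.003, -3.072]
contact_force: [-0.5, -0.3, 0.4]
opening: 0.155
grasp_force: 59.0
```

Call:
carry_out([
  {"dp": [0,0,0],"yaw": 0},
  {"dp": [0,0,0],"yaw": 0},
  {"dp": [0,0,0],"yaw": 0},
])

```text
clock: 47.82
eef_pos: [551.7, 222.9, 91.0]
tcp_rot: [3.141, 0.001, -3.072]
contact_force: [0.3, -0.5, 0.0]
opening: 0.148
grasp_force: 59.0
```

Run:
```python
from h import *
s=r.sense();print(s["eef_pos"],s["opening"])
plan(550.3,223.1,20,184)
```

```text
[551.70866794 222.93143894  90.95099567] 0.14840732490585387
dp [1.4, 0.3, 71.0] yaw -0.0
```

Call:
carry_out([
  {"dp": [1,0,20],"yaw": 0},
  {"dp": [1,0,40],"yaw": 0},
  {"dp": [1,0,58],"yaw": 0},
  {"dp": [1,0,67],"yaw": 0},
  {"dp": [1,0,70],"yaw": 0},
  {"dp": [1,0,70],"yaw": 0},
  {"dp": [1,0,70],"yaw": 0},
])

```text
clock: 48.7
eef_pos: [550.7, 223.1, 20.8]
tcp_rot: [3.141, 0.001, -3.072]
contact_force: [-0.2, 0.1, -0.6]
opening: 0.15
grasp_force: 59.0
```

Call:
carry_out([
  {"dp": [0,0,0],"yaw": 0},
  {"dp": [0,0,0],"yaw": 0},
  {"dp": [0,0,0],"yaw": 0},
  {"dp": [0,0,0],"yaw": 0},
], fingers=-0.4)

```text
clock: 49.2
eef_pos: [550.3, 223.0, 20.4]
tcp_rot: [3.142, 0.0, -3.072]
contact_force: [0.3, 0.2, 0.6]
opening: 0.297
grasp_force: 0.0
```

Call:
carry_out([
  {"dp": [0,0,-30],"yaw": 0},
  {"dp": [0,0,-80],"yaw": 0},
  {"dp": [0,0,-130],"yaw": 0},
  {"dp": [0,0,-160],"yaw": 0},
  {"dp": [0,0,-160],"yaw": 0},
  {"dp": [0,0,-160],"yaw": 0},
  {"dp": [0,0,-160],"yaw": 0},
])

```text
clock: 50.08
eef_pos: [549.4, 222.6, 178.7]
tcp_rot: [-3.141, -0.002, -3.072]
contact_force: [-0.3, 0.5, 0.1]
opening: 0.302
grasp_force: 0.0
```

Run:
```python
from h import *
print(r.sense()["eef_pos"]);bars();plan(471.6,-404,65,171.8)
```

```text
[549.41446355 222.63669269 178.74738957]
scene [ 478. -406.] -9.4 0.27 top (array([ 481., -406.]), np.float64(-7.8), np.float64(0.25))
dp [121.4, -619.8, 114.0] yaw 12.2
```

Call:
carry_out([
  {"dp": [12,-60,0],"yaw": 12.2},
  {"dp": [23,-120,0],"yaw": 12.2},
  {"dp": [35,-180,0],"yaw": 12.2},
  {"dp": [47,-240,0],"yaw": 12.2},
  {"dp": [59,-300,0],"yaw": 12.2},
  {"dp": [70,-360,0],"yaw": 12.2},
  {"dp": [82,-420,10],"yaw": 12.2},
  {"dp": [94,-480,30],"yaw": 12.2},
  {"dp": [106,-540,50],"yaw": 12.2},
  {"dp": [118,-600,70],"yaw": 12.2},
  {"dp": [121,-620,100],"yaw": 12.2},
  {"dp": [121,-620,110],"yaw": 12.2},
], fingers=0)

```text
clock: 51.68
eef_pos: [471.0, -404.8, 67.6]
tcp_rot: [3.14, -0.003, 2.996]
contact_force: [-0.5, 0.3, -0.3]
opening: 0.499
grasp_force: 0.0
```

Call:
carry_out([
  {"dp": [0,0,0],"yaw": 0},
  {"dp": [0,0,0],"yaw": 0},
  {"dp": [0,0,0],"yaw": 0},
])

```text
clock: 52.05
eef_pos: [473.5, -403.4, 71.4]
tcp_rot: [-3.141, 0.001, 2.999]
contact_force: [0.2, 0.2, 1.9]
opening: 0.502
grasp_force: 0.0
```

Run:
```python
from h import *
s=r.sense();print(s["eef_pos"],np.degrees(s["tcp_rot"]));g=plan(473,-404.5,11,171.7)
```

```text
[ 473.49913939 -403.44515468   71.44003385] [-1.79954467e+02  7.82072664e-02  1.71854630e+02]
dp [0.3, -1.1, 60.4] yaw 0.2
```

Call:
carry_out([
  {"dp": [0,-1,30],"yaw": 0},
  {"dp": [0,-1,50],"yaw": 0},
  {"dp": [0,-1,60],"yaw": 0},
  {"dp": [0,-1,60],"yaw": 0},
  {"dp": [0,-1,60],"yaw": 0},
])

```text
clock: 52.68
eef_pos: [472.9, -405.2, 10.9]
tcp_rot: [-3.141, 0.001, 2.998]
contact_force: [0.4, 0.5, -0.1]
opening: 0.501
grasp_force: 0.0
```

Call:
carry_out([
  {"dp": [0,0,0],"yaw": 0},
  {"dp": [0,0,0],"yaw": 0},
  {"dp": [0,0,0],"yaw": 0},
  {"dp": [0,0,0],"yaw": 0},
  {"dp": [0,0,0],"yaw": 0},
], fingers=-1, grip_force=60)

```text
clock: 53.3
eef_pos: [472.9, -405.3, 11.2]
tcp_rot: [-3.141, 0.001, 2.998]
contact_force: [-1.7, 0.7, 4.7]
opening: 0.153
grasp_force: 58.7
```

Call:
carry_out([
  {"dp": [0,0,-25],"yaw": 0},
  {"dp": [0,0,-70],"yaw": 0},
  {"dp": [0,0,-120],"yaw": 0},
  {"dp": [0,0,-120],"yaw": 0},
  {"dp": [0,0,-120],"yaw": 0},
  {"dp": [0,0,-120],"yaw": 0},
])

```text
clock: 54.05
eef_pos: [471.7, -404.2, 128.7]
tcp_rot: [3.14, -0.002, 2.998]
contact_force: [-0.3, 0.8, -0.7]
opening: 0.153
grasp_force: 59.0
```

Run:
```python
from h import *
print(r.sense()["eef_pos"])
g=plan(547.3,266,131,184); bars()
```

```text
[ 471.65295297 -404.20027257  128.73916073]
dp [20.9, 674.1, -2.3] yaw -12.2
```

Call:
carry_out([
  {"dp": [1,50,-2],"yaw": -2},
  {"dp": [3,110,-2],"yaw": -6},
  {"dp": [5,170,-2],"yaw": -10},
  {"dp": [7,230,-2],"yaw": -12.2},
  {"dp": [9,290,-2],"yaw": -12.2},
  {"dp": [11,350,-2],"yaw": -12.2},
  {"dp": [13,410,-2],"yaw": -12.2},
  {"dp": [15,470,-2],"yaw": -12.2},
  {"dp": [17,530,-2],"yaw": -12.2},
  {"dp": [19,590,-2],"yaw": -12.2},
  {"dp": [21,640,-2],"yaw": -12.2},
  {"dp": [21,674,-2],"yaw": -12.2},
])

```text
clock: 55.65
eef_pos: [547.6, 267.5, 131.4]
tcp_rot: [-3.141, -0.001, -3.07]
contact_force: [0.3, -0.3, -1.0]
opening: 0.152
grasp_force: 59.0
```

Call:
carry_out([
  {"dp": [0,0,10],"yaw": 0},
  {"dp": [0,0,30],"yaw": 0},
  {"dp": [0,0,40],"yaw": 0},
  {"dp": [0,0,40],"yaw": 0},
  {"dp": [0,0,40],"yaw": 0},
])

```text
clock: 56.28
eef_pos: [548.3, 264.8, 92.6]
tcp_rot: [3.141, 0.0, -3.073]
contact_force: [0.2, 0.0, -0.6]
opening: 0.157
grasp_force: 59.0
```

Run:
```python
from h import *
s=r.sense();print(s["eef_pos"],s["opening"])
plan(547.3,266,20,184)
```

```text
[548.32838752 264.84068906  92.62266395] 0.15725305603124268
dp [0.9, 1.2, 72.6] yaw -0.0
```

Call:
carry_out([
  {"dp": [1,1,20],"yaw": 0},
  {"dp": [1,1,40],"yaw": 0},
  {"dp": [1,1,58],"yaw": 0},
  {"dp": [1,1,68],"yaw": 0},
  {"dp": [1,1,72],"yaw": 0},
  {"dp": [1,1,72],"yaw": 0},
  {"dp": [1,1,72],"yaw": 0},
])

```text
clock: 57.15
eef_pos: [547.3, 266.3, 20.8]
tcp_rot: [3.141, 0.001, -3.072]
contact_force: [0.1, 1.0, -0.2]
opening: 0.151
grasp_force: 59.0
```

Call:
carry_out([
  {"dp": [0,0,0],"yaw": 0},
  {"dp": [0,0,0],"yaw": 0},
  {"dp": [0,0,0],"yaw": 0},
  {"dp": [0,0,0],"yaw": 0},
], fingers=-0.4)

```text
clock: 57.65
eef_pos: [547.1, 265.8, 20.5]
tcp_rot: [-3.141, 0.0, -3.072]
contact_force: [0.0, -4.9, 2.9]
opening: 0.299
grasp_force: 0.0
```

Call:
carry_out([
  {"dp": [0,0,-30],"yaw": 0},
  {"dp": [0,0,-80],"yaw": 0},
  {"dp": [0,0,-140],"yaw": 0},
  {"dp": [0,0,-200],"yaw": 0},
  {"dp": [0,0,-260],"yaw": 0},
  {"dp": [0,0,-290],"yaw": 0},
  {"dp": [0,0,-290],"yaw": 0},
  {"dp": [0,0,-290],"yaw": 0},
  {"dp": [0,0,-290],"yaw": 0},
])

```text
clock: 58.78
eef_pos: [546.2, 265.9, 308.5]
tcp_rot: [-3.141, -0.003, -3.072]
contact_force: [-0.0, -0.1, 0.6]
opening: 0.3
grasp_force: 0.0
```

Run:
```python
from h import *
print(r.sense()["eef_pos"]);plan(544.7,409.5,313,184)
im={n:r.grab_frame(n) for n in C}
for n in C: cv2.imwrite(f"pics/{n}10.png",im[n][:,:,::-1])
a,b=im["scene"],im["top"]
cv2.imwrite("pics/s10.png",np.hstack([cv2.resize(a[110:310,200:400],(400,400)),cv2.resize(b[140:280,90:370],(400,400))])[:,:,::-1])
```

```text
[546.22832992 265.87373639 308.49886815]
dp [-8.5, 143.4, -4.5] yaw -0.0
```

View pics/s10.png

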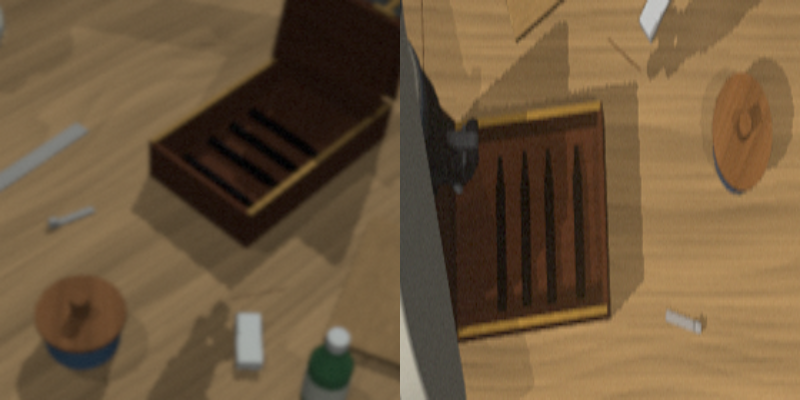

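All four black barrels lie flat in the box (right crop columns 502, 526, 550 and 578), and the cup is covered and level. Now I'll shut the door.

Call:
carry_out([
  {"dp": [-3,50,-5],"yaw": 0},
  {"dp": [-6,100,-5],"yaw": 0},
  {"dp": [-8,143,-5],"yaw": 0},
  {"dp": [-8,143,-5],"yaw": 0},
  {"dp": [-8,143,-5],"yaw": 0},
  {"dp": [-8,143,20],"yaw": 0},
  {"dp": [-8,143,40],"yaw": 0},
  {"dp": [-8,143,50],"yaw": 0},
  {"dp": [-8,143,50],"yaw": 0},
  {"dp": [-8,143,50],"yaw": 0},
  {"dp": [-8,143,50],"yaw": 0},
], fingers=-0.35)

```text
clock: 60.25
eef_pos: [545.3, 409.5, 261.1]
tcp_rot: [3.141, 0.001, -3.072]
contact_force: [-0.2, 0.2, 0.9]
opening: 0.326
grasp_force: 0.0
```

Run:
```python
from h import *
print(r.sense()["eef_pos"]);plan(544.7,409.2,194,184)
for th in np.linspace(1.42,-.02,12): f=.367+th;print(round(th,2),[0,round(-(139*np.cos(f)+29.8)),round(135.8-139*np.sin(f))])
```

```text
[545.33291121 409.54736402 261.13819306]
dp [0.7, -0.3, 67.1] yaw -0.0
1.42 [0, 0, 0]
1.29 [0, -18, -3]
1.16 [0, -36, -3]
1.03 [0, -54, -1]
0.9 [0, -72, 3]
0.77 [0, -89, 10]
0.63 [0, -105, 19]
0.5 [0, -119, 30]
0.37 [0, -132, 42]
0.24 [0, -144, 56]
0.11 [0, -153, 72]
-0.02 [0, -161, 89]
```

Call:
carry_out([
  {"dp": [0,0,30],"yaw": 0},
  {"dp": [0,0,55],"yaw": 0},
  {"dp": [0,0,67],"yaw": 0},
  {"dp": [0,0,67],"yaw": 0},
  {"dp": [0,0,67],"yaw": 0},
])

```text
clock: 60.88
eef_pos: [545.6, 409.8, 194.5]
tcp_rot: [3.141, 0.001, -3.072]
contact_force: [0.3, 0.4, 0.2]
opening: 0.327
grasp_force: 0.0
```

Call:
carry_out([
  {"dp": [0,0,0],"yaw": 0},
  {"dp": [0,0,0],"yaw": 0},
  {"dp": [0,0,0],"yaw": 0},
  {"dp": [0,0,0],"yaw": 0},
], fingers=-1, grip_force=40)

```text
clock: 61.38
eef_pos: [545.6, 409.1, 194.6]
tcp_rot: [3.141, 0.001, -3.072]
contact_force: [0.5, -4.4, 6.3]
opening: 0.125
grasp_force: 39.2
```

Run:
```python
from h import *
s=r.sense();print(s["eef_pos"],s["opening"],s["contact_force"])
```

```text
[545.55155485 409.12032056 194.56251298] 0.12499976201120896 [ 0.50070243 -4.38616126  6.25303899]
```

Call:
carry_out([
  {"dp": [0,-9,-2],"yaw": 0},
  {"dp": [0,-25,-3],"yaw": 0},
  {"dp": [0,-45,-2],"yaw": 0},
  {"dp": [0,-63,1],"yaw": 0},
  {"dp": [0,-80,6],"yaw": 0},
  {"dp": [0,-97,14],"yaw": 0},
  {"dp": [0,-112,24],"yaw": 0},
  {"dp": [0,-126,36],"yaw": 0},
  {"dp": [0,-138,49],"yaw": 0},
  {"dp": [0,-147,62],"yaw": 0},
  {"dp": [0,-153,72],"yaw": 0},
  {"dp": [0,-153,72],"yaw": 0},
])

```text
clock: 62.88
eef_pos: [556.3, 255.8, 119.9]
tcp_rot: [-3.141, 0.001, -3.072]
contact_force: [8.5, -1.5, -0.8]
opening: 0.126
grasp_force: 42.2
```

Call:
carry_out([
  {"dp": [0,-3,6],"yaw": 0},
  {"dp": [0,-5,11],"yaw": 0},
  {"dp": [0,-7,16],"yaw": 0},
  {"dp": [0,-7,17],"yaw": 0},
  {"dp": [0,-7,17],"yaw": 0},
  {"dp": [0,-7,17],"yaw": 0},
])

```text
clock: 63.62
eef_pos: [556.8, 249.6, 104.9]
tcp_rot: [3.142, 0.002, -3.072]
contact_force: [2.5, -2.0, 13.8]
opening: 0.12
grasp_force: 44.5
```

Run:
```python
from h import *
s=r.sense();print(s["eef_pos"],s["opening"],s["contact_force"])
```

```text
[556.84548148 249.55215597 104.94574601] 0.12029238562218494 [ 2.48364313 -2.04659218 13.77394641]
```

Call:
carry_out([
  {"dp": [0,0,2],"yaw": 0},
  {"dp": [0,0,3],"yaw": 0},
  {"dp": [0,0,3],"yaw": 0},
])

```text
clock: 64.0
eef_pos: [557.0, 249.6, 104.6]
tcp_rot: [3.141, 0.002, -3.072]
contact_force: [-6.9, -6.8, 39.4]
opening: 0.12
grasp_force: 47.0
```

Call:
carry_out([
  {"dp": [0,0,0],"yaw": 0},
  {"dp": [0,0,0],"yaw": 0},
  {"dp": [0,0,0],"yaw": 0},
  {"dp": [0,0,0],"yaw": 0},
], fingers=-0.3)

```text
clock: 64.5
eef_pos: [555.6, 249.5, 100.6]
tcp_rot: [-3.141, -0.001, -3.072]
contact_force: [0.2, -0.1, -0.2]
opening: 0.351
grasp_force: 0.0
```

Call:
carry_out([
  {"dp": [0,0,-40],"yaw": 0},
  {"dp": [0,0,-90],"yaw": 0},
  {"dp": [0,0,-110],"yaw": 0},
  {"dp": [0,0,-110],"yaw": 0},
  {"dp": [0,0,-110],"yaw": 0},
])

```text
clock: 65.12
eef_pos: [555.4, 249.4, 209.9]
tcp_rot: [-3.141, -0.002, -3.072]
contact_force: [-0.7, -0.3, 0.0]
opening: 0.35
grasp_force: 0.0
```

Run:
```python
from h import *
im={n:r.grab_frame(n) for n in C}
cv2.imwrite("pics/scene11.png",im["scene"][:,:,::-1])
a=im["scene"];h=cv2.cvtColor(a,cv2.COLOR_RGB2HSV)
m=(h[...,0]>15)&(h[...,0]<28)&(h[...,1]>120)
b=cv2.imread("pics/scene0.png")[:,:,::-1].copy();hb=cv2.cvtColor(b,cv2.COLOR_RGB2HSV)
for H in(hb,h):
    k=(abs(H[...,0].astype(int)-19)<5)&(H[...,1]>115)&(H[...,2]>70); k[:135]=0;k[165:]=0;k[:,:325]=0;k[:,366:]=0
    ys,xs=np.where(k); print(len(xs),[(x,ys[xs==x].min()) for x in range(332,364,4) if (xs==x).any()])
from fit import *
p=(556.9,228.5,.069)
for th in(0,.05,.1): print(th,proj("scene",world(p,[door(th,130,56,-52),door(th,130,56,0),door(th,130,56,52)])).round(1).tolist())
```

```text
190 [(332, np.int64(137)), (336, np.int64(135)), (340, np.int64(142)), (344, np.int64(145)), (348, np.int64(147)), (352, np.int64(150)), (356, np.int64(135)), (360, np.int64(136))]
164 [(332, np.int64(139)), (336, np.int64(146)), (340, np.int64(148)), (344, np.int64(151)), (348, np.int64(153)), (352, np.int64(156)), (356, np.int64(135)), (360, np.int64(137))]
0 [[329.4, 142.7], [343.9, 151.9], [359.0, 161.5]]
0.05 [[330.4, 140.3], [344.9, 149.6], [360.1, 159.2]]
0.1 [[331.4, 138.0], [346.0, 147.2], [361.3, 156.8]]
```

Run:
```python
from h import *
print("bars left on table:");bars()
a=r.grab_frame("scene");b=cv2.imread("pics/scene10.png")[:,:,::-1]
d=np.abs(a.astype(int)-b).max(2)>40; d[:235,240:]=0; print("changed px away from box/arm",d[235:].sum())
print(r.sense()["contact_force"]); print(r.sign_off())
```

```text
bars left on table:
changed px away from box/arm 129
[-0.48421763  0.55594063 -1.18857855]
the job is handed in; nothing more can be done
None
```

The job is handed in: all four black barrels are flat in the box, the sleeve is in the covered cup, and the door is folded shut against its stop. The last pictures, taken just before closing, showed the barrels flat and the cover level; I checked the shut door by numbers only, having used up the 14 pictures.

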